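Fit the tube holder to a bench mixer and start it

TASK

Set up the blue bench mixer: slide the orange spacer down its upright steel shaft until it sits on the collar, then slide the tube holder over the shaft, blue end up, until it rests on the spacer, and slide the blue-capped tube into the holder right to the bottom. Only then flip the mixer's red switch fully over, away from the robot, to start it. Lower the parts into place rather than letting them drop, and leave the grey spacer, the white-capped tubes and everything else on the bench where they are.

Things in the scene. Friction and masses are not known exactly. Their poses are not given: they have to be found in the camera images.
- mixer: low dark-blue mixer housing, fixed to the bench, 140 (x) x 220 (y) x 60 mm high; origin at the centre of its underside, z up, x away from its front panel. An upright steel shaft stands at y = +50 mm of it, the red switch at y = -75 mm
- shaft_seat (a point): point on the shaft's axis at the top face of the dark round collar (40 mm diameter, 4 mm high) on which the spacer must sit, 64 mm above the bench. The shaft is 16 mm in diameter and rises 46 mm above this point, its last 6 mm tapering to 10 mm diameter; axes as the mixer
- spacer: orange plastic sleeve, 34 mm outer diameter, 18 mm bore right through, 22 mm high, about 30 g, standing upright; origin at the centre of its underside, z along the bore
- grey_spacer: grey plastic sleeve of the same size as the orange one, not to be used; origin at the centre of its underside
- holder: upright tube holder, 40 mm diameter, 75 mm high, about 80 g; lower part white, upper part blue, flaring to 46 mm in the top 7 mm. Underside: blind bore 18 mm diameter, 30 mm deep, for the shaft. Top: blind socket 19.4 mm diameter, 40 mm deep, for the tube. Origin at the centre of its underside, z up. Fitted, its underside is 22 mm above shaft_seat
- holder_floor (a point): centre of the floor of the holder's upper socket, 35 mm above the holder's underside and 40 mm below its mouth, on its axis
- tube: pale closed tube with a blue cap, 17 mm diameter, 105 mm long overall, about 25 g; cap 22 mm diameter over the top 16 mm; the foot tapers over the lowest 8 mm to 10 mm diameter; origin at the centre of its foot, z up to the cap. It stands in one of the three holes of the rack
- white_tube_a: tube like the blue-capped one but with a white cap, standing in the rack, to be left there; origin at its foot
- white_tube_b: another white-capped tube, standing in the rack, to be left there; origin at its foot
- rack: teal tube rack fixed to the bench, 160 (x) x 60 (y) x 50 mm high, with three holes 42 mm deep in a row along its x at -50, 0 and +50 mm; origin at the centre of its underside
- switch (a joint): angle of the mixer's red toggle switch in rad: 0 leans to the mixer's front (-x of the mixer, robot side), 1.0 is fully over to the back (started); it stays where it is left
- switch_tip (a point): centre of the red ball (26 mm diameter) at the end of the switch lever, 45 mm from its pivot; the lever stands on a small grey block (70 x 50 x 25 mm high, pivot 22 mm above the mixer's top) and swings in the mixer's x-z plane; at 0.5 rad it is upright
- dish: low clear round dish with lid, 60 mm diameter, 13 mm high, bystander; origin at the centre of its underside
- reagent_a: squat cream bottle with a white cap, 60 x 60 x 78 mm, bystander; origin under its centre
- reagent_b: squat tan bottle with an orange cap, 60 x 60 x 78 mm, bystander; origin under its centre
- microplate: yellow well plate, 127 x 85 x 15 mm, bystander; origin under its centre
- pipette: white pipette with a green end lying on the bench, about 290 mm long and 24 mm wide, 22 mm high, bystander; origin near its middle, on the bench
Mind the look-alikes: they are no part of the job. Of the things that look like the spacer, take the one that is farthest from the robot's base at the start.

How it is judged:
By the outcome, as a careful person would: the job done as asked, in the order asked, and still so for the second after the job is handed in, with the robot touching nothing.
It also fails if it takes over 72 s, if anything falls off the work surface, if the arm or the gripper's body presses on something with over 40 N, if the wrist force passes 120 N, or if a joint passes its speed limit or range.

ROBOT

A 7-joint arm with a two-finger parallel gripper is mounted at the origin on the work surface. World frame = base frame: x ahead of the robot, y to its left, z up, the work surface at z = 0. Lengths are in mm, angles in degrees, forces in N, time in s.
With the tool pointing down it reaches from about 400 to 850 mm from the base axis. Payload 10.4 kg.
Tool frame: the origin (TCP) lies midway between the tips of the shut fingers; the grasp point (between the pads) lies 19 mm behind it (ctrl.grip_depth is the z of the grasp point in the tool frame, in mm); z points along the fingers, y is the line along which they close (so a half turn about z gives the same grasp; the last joint's range is limited). The gripper opens to 85 mm and grips with 20 to 120 N. Pads are 22 mm wide; open, the fingers measure 114 mm over their backs; the gripper's body (76 mm by 85 mm) begins 54 mm behind the grasp point. The pads swing forward as they close: fully open they stand 13 mm farther back than shut.
Start: joints at [70.268, 19.034, -3.707, 83.658, 1.238, 77.344, -5.071], TCP at [197.695, -592.935, 199.438] pointing down, gripper open.
Joint ranges: [-148.97, 148.97], [-28.65, 121.19], [-84.17, 76.75], [9.2, 138.47], [-72.65, 252.65], [3.7, 117.97], [-149.18, 149.18]. Speed limits (degrees/s): [127.2, 127.2, 159.86, 159.86, 180, 180, 180].

INTERFACE

Orientations are given as [roll, pitch, yaw] about the fixed x, y, z axes, in that order (R = Rz(yaw) Ry(pitch) Rx(roll)).
In Python, from cell import sensors, viewer, ctrl gives the robot as it stands. The module is installed in compiled form; this text tells all that it offers.
- The arm moves only by the tool arm_command, never from a script. Its argument "moves" is a list of rows, each an object of numbers: "ax", "ay", "az": the turn, a rotation vector about the tool's x, y, z normalised to -1 to 1, where 1 is 0.1 rad; "tx", "ty", "tz": the shift along the tool's x, y, z normalised to -1 to 1, where 1 is 20 mm; "claw": the closure, from -1 (fully open) to 1 (shut). In form: [{"ax": .., "ay": .., "az": .., "tx": .., "ty": .., "tz": .., "claw": ..}, ...]. A call has 1 to 20 rows; each row shifts and turns the commanded pose from where the row before left it, along the tool's axes as they then stand; what a row does not reach is not made up. A row lasts 1/10 s, in which the tool goes at most 50 mm and 8.59 degrees, less where a joint would pass 70% of its speed; a pose out of reach is approached as far as the arm can. A call with a number of a shift or a turn outside -1 to 1 is refused whole. A call with a gripper value outside its range is refused whole. The fingers move at their own pace and stop on an object; the grip force is fixed at half the most. Time passes only in rows, so rows that do not move let the fingers close. It gives the time, the measured TCP pose, the force, the opening and the grip force at its end, in the units of the state.
- sensors.get_obs(): the state, without advancing time (a new reading comes with each control period).
- viewer.camera(name): name is "side" or "top"; returns the picture (480x640x3 uint8, red, green, blue); there is no depth.
- viewer.camera_info(name): a dict with "vertical_fov" (degrees; the focal length in pixels is half the picture's height over the tangent of half this angle, whatever the lens; pixels are square), "cx", "cy" (the principal point, pixels), "extrinsics" (4x4, takes a point from camera to world coordinates). Camera axes: x right, y up, looking along -z (the intrinsics and any distortion apply to the point x, -y, -z); pixel columns grow to the right and rows downward; lengths in mm; the calibration is good to about 2 mm. A picture is of the moment at which its call begins. camera_info takes no time and is no camera call.
- ctrl.close_job(): hands the job in; it is judged then, once.
The state is a dict: "time": time; "q": joint angles; "qd": joint speeds; "joint_torque": joint torques, N m; "position": TCP position; "ee_rot": TCP orientation; "wrist_force": force on the tool from outside, world axes, zero at the start; "wrist_torque": the same for the moment, N m; "width": opening from 0.0 (shut) to 1.0 (fully open); "grasp_force": force on a finger pad.
Only numpy, scipy, OpenCV 4.12 (cv2) and the standard library are available. Lean on these libraries where they do the work, as an engineer would, in place of code of your own. Each camera call takes 0.05 s, during which the arm holds its last target. There are 200 camera calls.

## Working session

There is one attempt and no reset: what is moved stays moved. The work goes in short steps, Python scripts to look and compute and a tool call to move; the robot and the scene stay as the last step left them, time stands still between calls to the robot, and variables do not carry over. Pictures are saved under pics/ and viewed, at most 10 in all, crops included, and the job is handed in when it is done.

Besides the shell and the picture viewer there is one more tool, called after "Emit:" by a JSON object that holds its "fn" and its "kwargs". arm_command: Moves the arm, as the interface text tells. Its arguments: {"type":"object","properties":{"moves":{"type":"array"}},"required":["moves"]}

```bash
mkdir -p pics; ls
python3 - <<'E'
from cell import sensors, viewer, ctrl
import cv2, numpy as np
np.set_printoptions(precision=4,suppress=True)
for n in ("side","top"):
    print(n,viewer.camera_info(n))
    cv2.imwrite(f"pics/{n}0.png",viewer.camera(n)[:,:,::-1])
print(sensors.get_obs(), ctrl.grip_depth)
E
```

```text
pics
side {'vertical_fov': 57.36477683360328, 'cx': 318.5866598574307, 'cy': 237.57326722296744, 'extrinsics': array([[   0.9561,    0.196 ,   -0.218 ,  351.1661],
       [  -0.2927,    0.5959,   -0.7478, -737.953 ],
       [  -0.0167,    0.7787,    0.6271,  681.3621],
       [   0.    ,    0.    ,    0.    ,    1.    ]])}
top {'vertical_fov': 50.88088256876193, 'cx': 321.0444619539201, 'cy': 234.29818732790199, 'extrinsics': array([[   0.0053,    0.9797,   -0.2002,  277.4302],
       [  -1.    ,    0.0048,   -0.003 ,  -82.7691],
       [  -0.002 ,    0.2002,    0.9797, 1360.2734],
       [   0.    ,    0.    ,    0.    ,    1.    ]])}
{'time': 0.1, 'q': array([70.2672, 19.0704, -3.7066, 83.6994,  1.2398, 77.3425, -5.0724]), 'qd': array([-0.0114, -0.1269,  0.056 , -0.1529, -0.0625,  0.0398,  0.0055]), 'joint_torque': array([  0.0008, -62.675 ,   0.049 , -39.2427,   0.0164,   0.007 ,
         0.    ]), 'position': array([ 197.5388, -592.5845,  198.6885]), 'ee_rot': array([-179.9278,    0.0054,   18.4373]), 'wrist_force': array([-0.5854, -0.1453, -0.3571]), 'wrist_torque': array([-0.0132,  0.0167, -0.0081]), 'grasp_force': 0.0, 'width': 0.999279513119369} -18.700000000000003
```

View pics/top0.png

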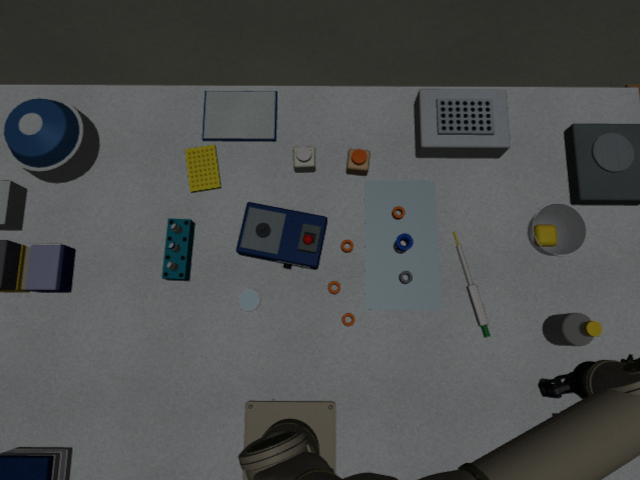

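View pics/side0.png

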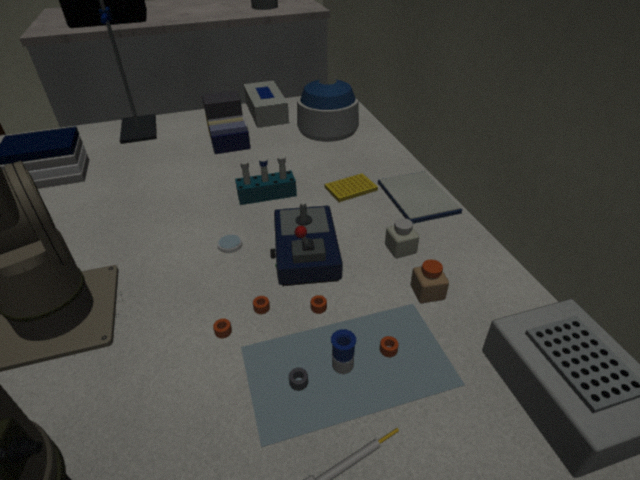

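Top view: the spacer look-alikes are orange rings at (399,212), (347,245), (334,287) and (348,319), plus a grey one at (405,277). The farthest from the base at about (290,440) is (399,212), which is (389,346) in the side view. The holder is at (403,243), the mixer shaft at (263,230), the switch at (308,239), and the rack at (178,249). In the side view the blue cap is the middle one, at (264,163).

```bash
cat > h.py <<'E'
import cv2, numpy as np
from cell import sensors, viewer, ctrl
np.set_printoptions(precision=2,suppress=True)
C={n:viewer.camera_info(n) for n in("side","top")}
def foc(c): return 240/np.tan(np.radians(c["vertical_fov"]/2))
def ray(n,u,v):
    c=C[n];E=np.array(c["extrinsics"]);f=foc(c)
    d=E[:3,:3]@np.array([(u-c["cx"])/f,-(v-c["cy"])/f,-1]);return E[:3,3],d/np.linalg.norm(d)
def plane(n,p,z):
    o,d=ray(n,*p);return o+d*(z-o[2])/d[2]
def tri(ps,pt):
    (a,d),(b,e)=ray("side",*ps),ray("top",*pt)
    s=np.linalg.lstsq(np.c_[d,-e],b-a,rcond=None)[0]
    p,q=a+s[0]*d,b+s[1]*e;return (p+q)/2,np.linalg.norm(p-q)
def proj(n,P):
    c=C[n];E=np.array(c["extrinsics"]);f=foc(c);x=E[:3,:3].T@(np.array(P)-E[:3,3])
    return c["cx"]+f*x[0]/-x[2],c["cy"]-f*x[1]/-x[2]
def blobs(im,lo,hi,mn=15):
    hsv=cv2.cvtColor(im,cv2.COLOR_RGB2HSV);m=cv2.inRange(hsv,np.array(lo),np.array(hi))
    k,l,s,c=cv2.connectedComponentsWithStats(m)
    return [(c[i].round(1),s[i].tolist()) for i in range(1,k) if s[i,4]>=mn],m
def snap(n,name=None):
    im=viewer.camera(n)
    if name: cv2.imwrite(f"pics/{name}.png",im[:,:,::-1])
    return im
E
python3 - <<'E'
from h import *
im={n:cv2.imread(f"pics/{n}0.png")[:,:,::-1].copy() for n in C}
for n in C:
    for nm,lo,hi in(("orange",(4,120,80),(14,255,255)),("red",(0,190,80),(3,255,255)),("blue",(108,150,60),(122,255,255)),("teal",(86,120,50),(96,255,255))):
        print(n,nm,[(b[0].tolist(),b[1]) for b in blobs(im[n],lo,hi)[0]])
def crop(n,x,y,w,h,s): return cv2.resize(im[n][y:y+h,x:x+w],None,fx=s,fy=s,interpolation=cv2.INTER_CUBIC)
a=np.vstack([np.hstack([crop("top",155,205,80,80,5),crop("top",340,195,80,80,5)]),])
b=np.hstack([crop("side",230,150,80,80,5)[:200],crop("side",330,320,80,80,5)[:200]])
cv2.imwrite("pics/c1.png",np.vstack([a,b])[:,:,::-1])
cv2.imwrite("pics/c2.png",np.vstack([crop("top",230,195,100,80,6)[:300],crop("side",260,195,100,50,6)])[:,:,::-1])
print(proj("top",(0,0,0)))
E
```

```text
side orange [([432.3, 265.9], [422, 260, 21, 13, 208]), ([318.0, 300.9], [311, 295, 16, 12, 88]), ([260.3, 301.3], [253, 296, 16, 12, 92]), ([221.4, 325.0], [214, 319, 16, 13, 104]), ([389.0, 343.2], [381, 336, 17, 15, 122])]
side red [([300.9, 228.9], [298, 227, 7, 6, 28])]
side blue [([264.2, 92.4], [257, 87, 16, 11, 118]), ([343.2, 339.2], [332, 330, 24, 20, 237])]
side teal [([264.4, 180.5], [236, 173, 58, 16, 264])]
top orange [([358.7, 155.6], [351, 149, 16, 14, 178]), ([398.3, 211.8], [393, 206, 12, 12, 70]), ([346.8, 245.1], [341, 240, 12, 11, 70]), ([333.6, 286.7], [328, 281, 12, 12, 81]), ([347.9, 319.2], [342, 313, 13, 13, 84])]
top red [([307.6, 238.8], [305, 237, 6, 5, 21])]
top blue [([403.9, 241.3], [396, 234, 17, 16, 129])]
top teal [([176.4, 248.8], [162, 219, 28, 60, 865])]
(np.float64(288.82177256324434), np.float64(449.0560507511975))
```

View pics/c1.png

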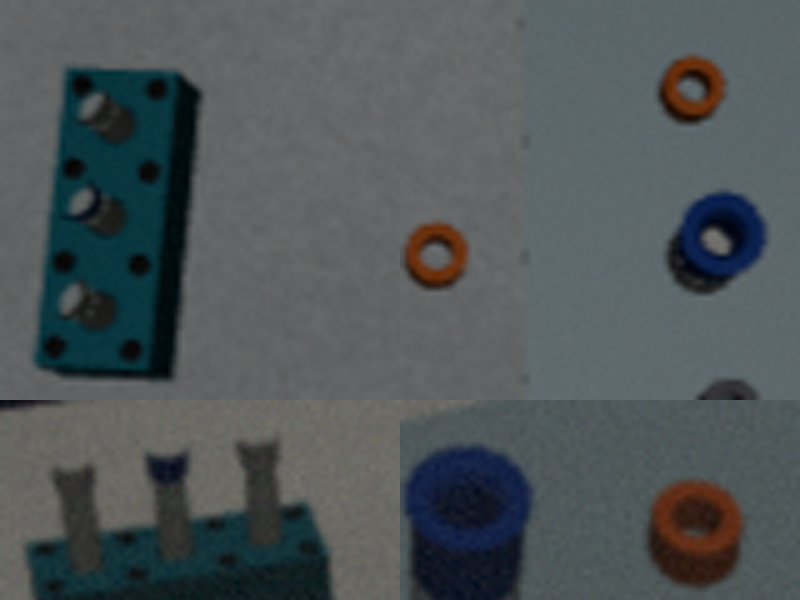

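View pics/c2.png

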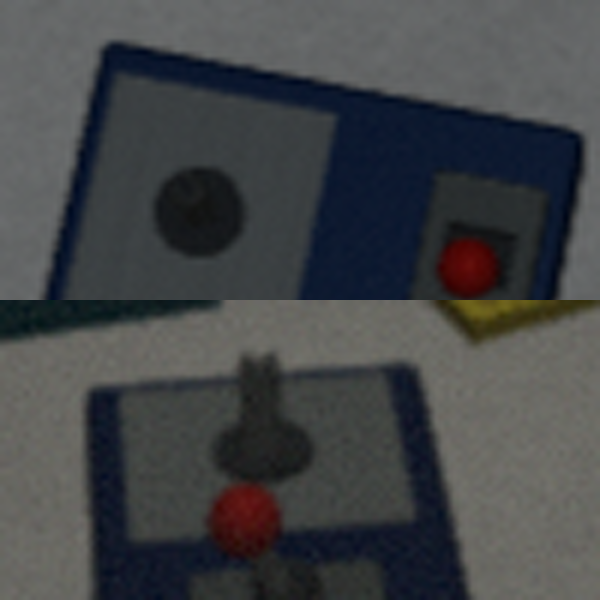

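c1: the blue-capped tube is the middle one in the rack, the orange spacer (farthest) is on the mat by the holder, and the holder stands blue end up. c2: collar at top (263,230) and side (303.6,219.6); red ball at top (308,239) and side (300.6,231).

Run:
```python
from h import *
P=dict(spacer_top=((389,342.2),(398.2,212)),holder_mouth=((343.4,339),(404.2,241.6)),collar=((303.6,219.6),(262.9,229.8)),shaft_top=((302.7,204),(260.1,226.2)),
 cap=((263,161.6),(171.2,245.2)),ball=((300.6,231.2),(307.75,239.1)),orange2=((318,299.5),(346.8,245.2)))
for k,v in P.items(): print(k,*tri(*v))
im={n:cv2.imread(f"pics/{n}0.png")[:,:,::-1].copy() for n in C}
# rack top and mixer outlines in top view
b,m=blobs(im["top"],(86,120,50),(96,255,255))
r=cv2.minAreaRect(np.argwhere(m[210:290,155:200]>0)[:,::-1].astype(np.float32)+[155,210]);print("rack",r)
bx=cv2.boxPoints(r);print([plane("top",p,50) for p in bx])
hsv=cv2.cvtColor(im["top"],cv2.COLOR_RGB2HSV);m=cv2.inRange(hsv,(105,110,15),(125,255,255));m[:190]=0;m[280:]=0;m[:,:225]=0;m[:,335:]=0
r=cv2.minAreaRect(np.argwhere(m>0)[:,::-1].astype(np.float32));bx=cv2.boxPoints(r);W=[plane("top",p,60) for p in bx]
print("mixer",r,*W);print([np.linalg.norm(W[i]-W[i-1]) for i in range(4)])
print("tube holes", [plane("top",p,95) for p in()])
for q in ((262.9,229.8,64),(260.1,226.2,110),(398.2,212,22),(404.2,241.6,75),(171.2,245.2,113),(172.8,225.9,113),(170,266,113)): print(q,plane("top",q[:2],q[2]))
```

```text
spacer_top [ 612.84 -288.5    25.3 ] 0.8414906869270198
holder_mouth [ 521.1  -294.1    76.99] 0.6576925718025328
collar [552.75  74.06  64.16] 1.665623452690823
shaft_top [552.88  76.23 107.37] 1.633903531014285
cap [503.52 298.69 109.18] 0.6876178249647105
ball [515.86 -45.91 127.54] 2.194321779653627
orange2 [ 519.76 -147.99   26.64] 1.2637257828409636Traceback (most recent call last):
  File "<stdin>", line 8, in <module>
cv2.error: OpenCV(4.12.0) /io/opencv/modules/imgproc/src/convhull.cpp:143: error: (-215:Assertion failed) total >= 0 && (depth == CV_32F || depth == CV_32S) in function 'convexHull'
```

Run:
```python
from h import *
im={n:cv2.imread(f"pics/{n}0.png")[:,:,::-1].copy() for n in C}
hsv=cv2.cvtColor(im["top"],cv2.COLOR_RGB2HSV)
def box(lo,hi,x0,x1,y0,y1,z):
    m=cv2.inRange(hsv,lo,hi)[y0:y1,x0:x1]
    r=cv2.minAreaRect((np.argwhere(m>0)[:,::-1]+[x0,y0]).astype(np.float32));W=[plane("top",p,z) for p in cv2.boxPoints(r)]
    print(r,*W,[round(np.linalg.norm(W[i]-W[i-1]),1) for i in range(4)])
box((86,120,50),(96,255,255),155,200,210,290,50)
box((105,110,15),(125,255,255),225,335,190,280,60)
for q in ((262.9,229.8,64),(260.1,226.2,110),(398.2,212,22),(404.2,241.6,75),(171.2,245.2,113),(172.8,225.9,113),(170,266,113),(307.75,239.1,121.5)): print(q,plane("top",q[:2],q[2]))
for q in ((303.6,219.6,64),(302.7,204,110),(389,342.2,22),(343.4,339,75),(263,161.6,113),(300.6,231.2,121.5)): print(q,plane("side",q[:2],q[2]))
```

```text
((175.83663940429688, 248.1336669921875), (22.189329147338867, 60.19975280761719), 5.710593223571777) [429.55 335.8   50.  ] [590.1 330.8  50. ] [584.34 271.45  50.  ] [424.07 277.86  50.  ] [np.float64(58.2), np.float64(160.6), np.float64(59.6), np.float64(160.4)]
((281.423095703125, 234.88462829589844), (82.76099395751953, 52.95134735107422), 11.309932708740234) [492.9  143.95  60.  ] [633.33 121.75  60.  ] [589.88 -94.85  60.  ] [451.3  -68.31  60.  ] [np.float64(216.3), np.float64(142.2), np.float64(220.9), np.float64(141.1)]
(262.9, 229.8, 64) [553.63  74.03  64.  ]
(260.1, 226.2, 110) [553.13  75.84 110.  ]
(398.2, 212, 22) [ 614.09 -289.1    22.  ]
(404.2, 241.6, 75) [ 521.81 -294.47   75.  ]
(171.2, 245.2, 113) [502.48 297.53 113.  ]
(172.8, 225.9, 113) [552.17 296.7  113.  ]
(170, 266, 113) [449.79 297.11 113.  ]
(307.75, 239.1, 121.5) [518.14 -45.81 121.5 ]
(303.6, 219.6, 64) [551.93  74.14  64.  ]
(302.7, 204, 110) [551.11  72.35 110.  ]
(389, 342.2, 22) [ 613.71 -286.25   22.  ]
(343.4, 339, 75) [ 521.32 -292.66   75.  ]
(263, 161.6, 113) [502.85 291.86 113.  ]
(300.6, 231.2, 121.5) [516.5  -38.54 121.5 ]
```

Emit:
{"fn": "arm_command", "kwargs": {"moves": [{"az": 0.805},{"az": 0.805},{"az": 0.805},{"az": 0.805},{"tx": 0.5,"ty": -0.4},{"tx": 1,"ty": -0.73},{"tx": 1,"ty": -0.73},{"tx": 1,"ty": -0.73},{"tx": 1,"ty": -0.73},{"tx": 1,"ty": -0.73},{"tx": 1,"ty": -0.73},{"tx": 1,"ty": -0.73},{"tx": 1,"ty": -0.73},{"tx": 1,"ty": -0.73},{"tx": 1,"ty": -0.73},{"tx": 1,"ty": -0.73},{"tx": 1,"ty": -0.73},{"tx": 1,"ty": -0.73},{"tx": 1,"ty": -0.73},{}]}}

```text
schema error: expected keys ax, ay, az, tx, ty, tz, claw
```

Emit:
{"fn": "arm_command", "kwargs": {"moves": [{"ax": 0,"ay": 0,"az": 0.805,"tx": 0,"ty": 0,"tz": 0,"claw": -1},{"ax": 0,"ay": 0,"az": 0.805,"tx": 0,"ty": 0,"tz": 0,"claw": -1},{"ax": 0,"ay": 0,"az": 0.805,"tx": 0,"ty": 0,"tz": 0,"claw": -1},{"ax": 0,"ay": 0,"az": 0.805,"tx": 0,"ty": 0,"tz": 0,"claw": -1},{"ax": 0,"ay": 0,"az": 0,"tx": 0.5,"ty": -0.4,"tz": 0,"claw": -1},{"ax": 0,"ay": 0,"az": 0,"tx": 1,"ty": -0.73,"tz": 0,"claw": -1},{"ax": 0,"ay": 0,"az": 0,"tx": 1,"ty": -0.73,"tz": 0,"claw": -1},{"ax": 0,"ay": 0,"az": 0,"tx": 1,"ty": -0.73,"tz": 0,"claw": -1},{"ax": 0,"ay": 0,"az": 0,"tx": 1,"ty": -0.73,"tz": 0,"claw": -1},{"ax": 0,"ay": 0,"az": 0,"tx": 1,"ty": -0.73,"tz": 0,"claw": -1},{"ax": 0,"ay": 0,"az": 0,"tx": 1,"ty": -0.73,"tz": 0,"claw": -1},{"ax": 0,"ay": 0,"az": 0,"tx": 1,"ty": -0.73,"tz": 0,"claw": -1},{"ax": 0,"ay": 0,"az": 0,"tx": 1,"ty": -0.73,"tz": 0,"claw": -1},{"ax": 0,"ay": 0,"az": 0,"tx": 1,"ty": -0.73,"tz": 0,"claw": -1},{"ax": 0,"ay": 0,"az": 0,"tx": 1,"ty": -0.73,"tz": 0,"claw": -1},{"ax": 0,"ay": 0,"az": 0,"tx": 1,"ty": -0.73,"tz": 0,"claw": -1},{"ax": 0,"ay": 0,"az": 0,"tx": 1,"ty": -0.73,"tz": 0,"claw": -1},{"ax": 0,"ay": 0,"az": 0,"tx": 1,"ty": -0.73,"tz": 0,"claw": -1},{"ax": 0,"ay": 0,"az": 0,"tx": 1,"ty": -0.73,"tz": 0,"claw": -1},{"ax": 0,"ay": 0,"az": 0,"tx": 0,"ty": 0,"tz": 0,"claw": -1}]}}

```text
time: 2.1
position: [491.2, -375.9, 199.1]
ee_rot: [-179.9, -0.1, 0.5]
wrist_force: [-0.7, 0.6, -0.4]
width: 1.0
grasp_force: 0.0
```

Emit:
{"fn": "arm_command", "kwargs": {"moves": [{"ax": 0,"ay": 0,"az": 0.09,"tx": 0.877,"ty": -0.624,"tz": 0,"claw": -1},{"ax": 0,"ay": 0,"az": 0,"tx": 0.877,"ty": -0.624,"tz": 0,"claw": -1},{"ax": 0,"ay": 0,"az": 0,"tx": 0.877,"ty": -0.624,"tz": 0,"claw": -1},{"ax": 0,"ay": 0,"az": 0,"tx": 0.877,"ty": -0.624,"tz": 0,"claw": -1},{"ax": 0,"ay": 0,"az": 0,"tx": 0.877,"ty": -0.624,"tz": 0,"claw": -1},{"ax": 0,"ay": 0,"az": 0,"tx": 0.877,"ty": -0.624,"tz": 0,"claw": -1},{"ax": 0,"ay": 0,"az": 0,"tx": 0.877,"ty": -0.624,"tz": 0,"claw": -1},{"ax": 0,"ay": 0,"az": 0,"tx": 0,"ty": 0,"tz": 1,"claw": -1},{"ax": 0,"ay": 0,"az": 0,"tx": 0,"ty": 0,"tz": 1,"claw": -1},{"ax": 0,"ay": 0,"az": 0,"tx": 0,"ty": 0,"tz": 1,"claw": -1},{"ax": 0,"ay": 0,"az": 0,"tx": 0,"ty": 0,"tz": 1,"claw": -1},{"ax": 0,"ay": 0,"az": 0,"tx": 0,"ty": 0,"tz": 1,"claw": -1},{"ax": 0,"ay": 0,"az": 0,"tx": 0,"ty": 0,"tz": 1,"claw": -1},{"ax": 0,"ay": 0,"az": 0,"tx": 0,"ty": 0,"tz": 1,"claw": -1},{"ax": 0,"ay": 0,"az": 0,"tx": 0,"ty": 0,"tz": 0.9,"claw": -1},{"ax": 0,"ay": 0,"az": 0,"tx": 0,"ty": 0,"tz": 0.9,"claw": -1},{"ax": 0,"ay": 0,"az": 0,"tx": 0,"ty": 0,"tz": 0.4,"claw": -1},{"ax": 0,"ay": 0,"az": 0,"tx": 0,"ty": 0,"tz": 0.3,"claw": -1},{"ax": 0,"ay": 0,"az": 0,"tx": 0,"ty": 0,"tz": 0,"claw": -1},{"ax": 0,"ay": 0,"az": 0,"tx": 0,"ty": 0,"tz": 0,"claw": -1}]}}

```text
time: 4.1
position: [611.6, -294.4, 10.3]
ee_rot: [180.0, -0.1, -0.5]
wrist_force: [0.7, -0.1, 0.7]
width: 1.005
grasp_force: 0.0
```

Emit:
{"fn": "arm_command", "kwargs": {"moves": [{"ax": 0,"ay": 0,"az": -0.09,"tx": 0.115,"ty": -0.295,"tz": 0.1,"claw": -1},{"ax": 0,"ay": 0,"az": 0,"tx": 0,"ty": 0,"tz": 0.25,"claw": -1},{"ax": 0,"ay": 0,"az": 0,"tx": 0,"ty": 0,"tz": 0,"claw": -1},{"ax": 0,"ay": 0,"az": 0,"tx": 0,"ty": 0,"tz": 0,"claw": 1},{"ax": 0,"ay": 0,"az": 0,"tx": 0,"ty": 0,"tz": 0,"claw": 1},{"ax": 0,"ay": 0,"az": 0,"tx": 0,"ty": 0,"tz": 0,"claw": 1},{"ax": 0,"ay": 0,"az": 0,"tx": 0,"ty": 0,"tz": 0,"claw": 1},{"ax": 0,"ay": 0,"az": 0,"tx": 0,"ty": 0,"tz": 0,"claw": 1},{"ax": 0,"ay": 0,"az": 0,"tx": 0,"ty": 0,"tz": 0,"claw": 1},{"ax": 0,"ay": 0,"az": 0,"tx": 0,"ty": 0,"tz": 0,"claw": 1}]}}

```text
time: 5.1
position: [613.6, -288.4, 2.4]
ee_rot: [180.0, -0.0, -0.0]
wrist_force: [0.3, -1.1, -1.0]
width: -0.005
grasp_force: 0.0
```

Run:
```python
from h import *
a=snap("side");b=snap("top")
c=lambda i,x,y:cv2.resize(i[y:y+120,x:x+120],None,fx=3.3,fy=3.3,interpolation=cv2.INTER_CUBIC)
cv2.imwrite("pics/g1.png",np.hstack([c(a,320,270),c(b,340,150)])[:,:,::-1])
for n,i in(("side",a),("top",b)): print([(x[0].tolist(),x[1]) for x in blobs(i,(4,120,80),(14,255,255))[0]])
```

```text
[([434.6, 266.5], [428, 260, 15, 13, 156]), ([318.1, 301.1], [311, 295, 16, 12, 99]), ([260.5, 301.5], [253, 296, 16, 12, 111]), ([221.5, 325.1], [214, 319, 16, 13, 121]), ([388.7, 345.4], [381, 338, 17, 13, 101])]
[([358.7, 155.6], [351, 149, 16, 14, 181]), ([346.7, 245.2], [341, 240, 12, 12, 75]), ([333.6, 286.7], [328, 281, 12, 13, 84]), ([347.9, 319.1], [342, 313, 13, 13, 85])]
```

View pics/g1.png

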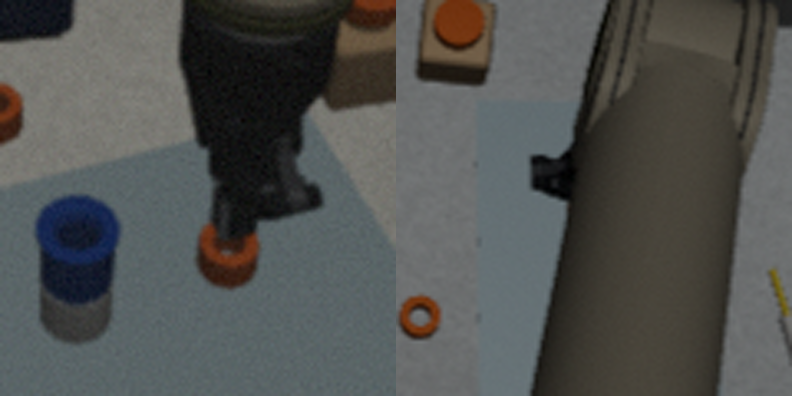

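Run:
```python
from h import *
o=sensors.get_obs();print(o)
p=o["position"]
for n in C: print(n,proj(n,p),proj(n,p+[0,0,20]),proj(n,p+[0,0,73]))
im=cv2.imread("pics/g1.png");cv2.imwrite("pics/g1b.png",np.clip(cv2.resize(im[120:310,150:350],None,fx=3,fy=3,interpolation=cv2.INTER_CUBIC).astype(float)*2.2,0,255))
```

```text
{'time': 5.2, 'q': array([ 31.52,  35.5 , -14.22,  85.36,   9.45,  60.32, -74.85]), 'qd': array([-0.15,  0.08,  0.02, -0.05, -0.01,  0.03,  0.06]), 'joint_torque': array([  0.01, -75.41,  -4.16, -34.42,   0.02,   0.  ,   0.  ]), 'position': array([ 613.56, -288.35,    2.44]), 'ee_rot': array([179.99,  -0.  ,  -0.01]), 'wrist_force': array([-0.56,  0.52, -0.59]), 'wrist_torque': array([ 0.02, -0.02, -0.01]), 'grasp_force': 0.0, 'width': 0.0015809757755528948}
side (np.float64(388.513162345616), np.float64(349.6814943420991)) (np.float64(389.4193205493904), np.float64(342.95425674073374)) (np.float64(391.9627801487611), np.float64(324.071839759713))
top (np.float64(396.88987366911135), np.float64(213.9057619279156)) (np.float64(397.95452789815386), np.float64(212.14895732070812)) (np.float64(400.92809609686634), np.float64(207.24222030803298))[ WARN:0@0.382] global loadsave.cpp:1063 imwrite_ Unsupported depth image for selected encoder is fallbacked to CV_8U.
```

View pics/g1b.png

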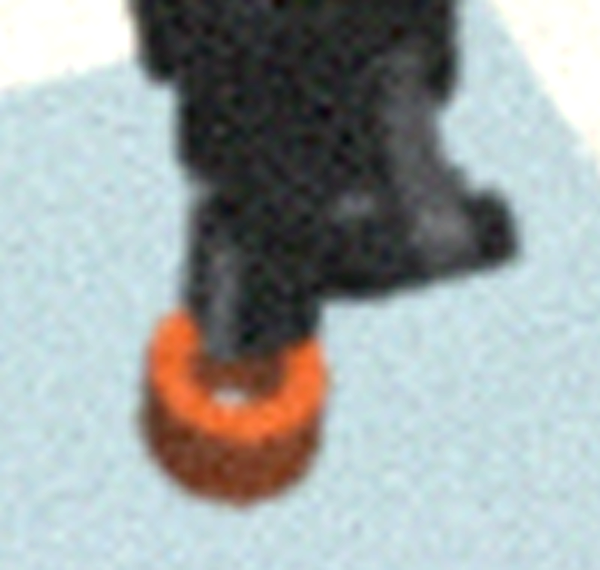

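The fingers are shut and the spacer has not moved. The tip appears at side (391.7,342.7), over the spacer's rear rim, so it seems higher than the reported TCP z. I'll raise the arm clear and measure the tip in both views.

Emit:
{"fn": "arm_command", "kwargs": {"moves": [{"ax": 0,"ay": 0,"az": 0,"tx": 0,"ty": 0,"tz": -0.8,"claw": 1},{"ax": 0,"ay": 0,"az": 0,"tx": 0,"ty": 0,"tz": -0.8,"claw": 1},{"ax": 0,"ay": 0,"az": 0,"tx": 0,"ty": 0,"tz": -0.8,"claw": 1},{"ax": 0,"ay": 0,"az": 0,"tx": 0,"ty": 0,"tz": 0,"claw": 1}]}}

```text
time: 5.6
position: [615.7, -289.2, 54.7]
ee_rot: [179.9, -0.3, -0.0]
wrist_force: [0.8, 0.1, -0.2]
width: -0.002
grasp_force: 0.0
```

Run:
```python
from h import *
a=snap("side","s2");b=snap("top","t2")
p=sensors.get_obs()["position"];print(p,proj("side",p),proj("top",p))
g=cv2.GaussianBlur(cv2.cvtColor(a,cv2.COLOR_RGB2GRAY),(3,3),0)
print("bg",g[380,400])
m=g<55
for r in range(300,352,2):
    c=np.where(m[r,350:440])[0]+350
    print(r,(c.min(),c.max(),len(c)) if len(c) else None)
print(blobs(a,(4,120,80),(14,255,255))[0])
```

```text
[ 614.   -288.53   51.46] (np.float64(391.0528253969129), np.float64(332.8278121748989)) (np.float64(399.6175977950097), np.float64(209.34931698903927))
bg 95
300 (np.int64(387), np.int64(432), 42)
302 (np.int64(388), np.int64(421), 30)
304 (np.int64(389), np.int64(420), 32)
306 (np.int64(389), np.int64(421), 33)
308 (np.int64(389), np.int64(421), 33)
310 (np.int64(388), np.int64(421), 34)
312 (np.int64(388), np.int64(414), 27)
314 (np.int64(388), np.int64(407), 20)
316 (np.int64(388), np.int64(401), 14)
318 (np.int64(388), np.int64(401), 14)
320 (np.int64(389), np.int64(400), 12)
322 (np.int64(391), np.int64(397), 7)
324 None
326 None
328 None
330 None
332 (np.int64(350), np.int64(351), 2)
334 (np.int64(350), np.int64(353), 4)
336 (np.int64(350), np.int64(354), 5)
338 (np.int64(350), np.int64(355), 6)
340 (np.int64(350), np.int64(392), 14)
342 (np.int64(350), np.int64(394), 16)
344 (np.int64(350), np.int64(394), 16)
346 (np.int64(350), np.int64(393), 11)
348 (np.int64(350), np.int64(396), 10)
350 (np.int64(350), np.int64(396), 18)
[(array([433.5, 266.2]), [426, 260, 17, 13, 184]), (array([318.1, 301.1]), [311, 295, 16, 12, 99]), (array([260.4, 301.5]), [253, 296, 16, 12, 110]), (array([221.5, 325. ]), [214, 319, 16, 13, 119]), (array([389.2, 343.2]), [381, 336, 17, 15, 139])]
```

Run:
```python
from h import *
c=lambda n,x,y:cv2.resize(cv2.imread(f"pics/{n}.png")[y:y+130,x:x+90],None,fx=4.4,fy=4.4,interpolation=cv2.INTER_CUBIC)
cv2.imwrite("pics/g2.png",np.clip(np.hstack([c("s2",350,235),c("t2",360,160)])*2.0,0,255).astype(np.uint8))
```

```text
(no output)
```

View pics/g2.png

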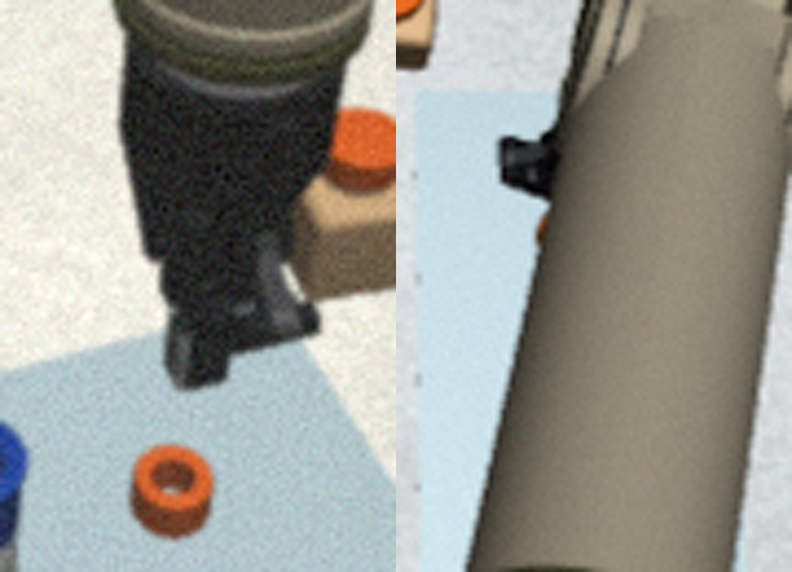

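Run:
```python
from h import *
print(tri((420.5,307.7),(384.8,196.4)))
for y in(-320,-310,-300,-295,-288.5,-280,-270,-260,-250):
    # tip ray at given y
    o,d=ray("side",393.5,322.5);print(y,o+d*(y-o[1])/d[1])
```

```text
(array([ 667.57, -254.7 ,   57.64]), np.float64(39.11436956716946))
-320 [ 597.53 -320.    121.13]
-310 [ 603.43 -310.    107.72]
-300 [ 609.32 -300.     94.32]
-295 [ 612.27 -295.     87.62]
-288.5 [ 616.1 -288.5   78.9]
-280 [ 621.11 -280.     67.51]
-270 [ 627.01 -270.     54.11]
-260 [ 632.9 -260.    40.7]
-250 [ 638.79 -250.     27.3 ]
```

Side view: the shut tip is at (394,322). At the commanded y that puts it about 27 mm above the reported TCP z, so the z reading doesn't match the picture. I'll open the gripper and feel downward in small steps, watching the wrist force.

Emit:
{"fn": "arm_command", "kwargs": {"moves": [{"ax": 0,"ay": 0,"az": 0,"tx": 0,"ty": 0,"tz": 0,"claw": -1},{"ax": 0,"ay": 0,"az": 0,"tx": 0,"ty": 0,"tz": 0,"claw": -1},{"ax": 0,"ay": 0,"az": 0,"tx": 0,"ty": 0,"tz": 0,"claw": -1},{"ax": 0,"ay": 0,"az": 0,"tx": 0,"ty": 0,"tz": 0,"claw": -1},{"ax": 0,"ay": 0,"az": 0,"tx": 0,"ty": 0,"tz": 0,"claw": -1},{"ax": 0,"ay": 0,"az": 0,"tx": 0,"ty": 0,"tz": 0,"claw": -1}]}}

```text
time: 6.3
position: [613.5, -288.3, 50.3]
ee_rot: [180.0, 0.0, -0.0]
wrist_force: [-0.1, 0.1, -0.2]
width: 0.992
grasp_force: 0.0
```

Run:
```python
from h import *
a=snap("side","s3");b=snap("top","t3");print(sensors.get_obs()["position"],sensors.get_obs()["width"])
c=lambda n,x,y,w:cv2.resize(cv2.imread(f"pics/{n}.png")[y:y+130,x:x+w],None,fx=4.4,fy=4.4,interpolation=cv2.INTER_CUBIC)
cv2.imwrite("pics/g3.png",np.clip(np.hstack([c("s3",340,235,110),c("t3",360,130,65)])*2.5,0,255).astype(np.uint8))
p=sensors.get_obs()["position"]
for dy in(-42,42): print(dy,[proj(n,p+[0,dy,13]) for n in C])
```

```text
[ 613.55 -288.32   50.39] 1.00369358662154
-42 [(np.float64(401.5975273739577), np.float64(346.9513596684233)), (np.float64(416.0732221811089), np.float64(208.4679011987695))]
42 [(np.float64(381.9025834238114), np.float64(311.4626362423036)), (np.float64(384.368556546076), np.float64(208.31994510572503))]
```

View pics/g3.png

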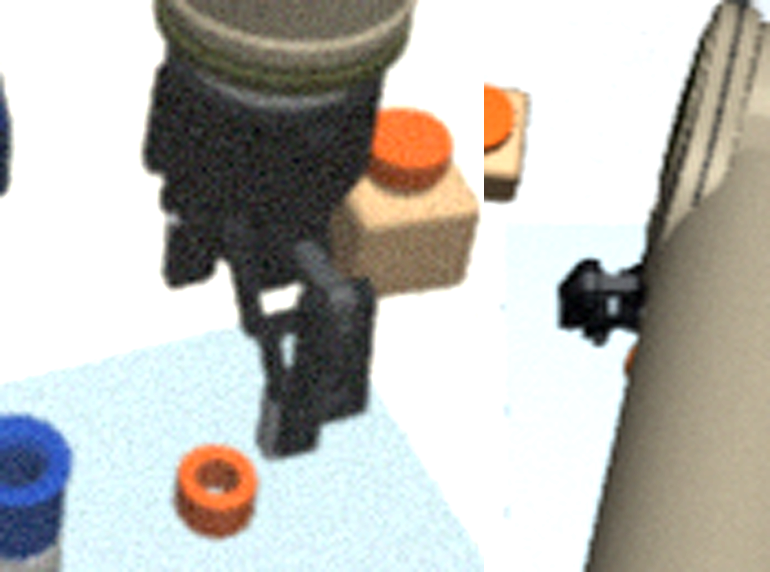

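Side view with the gripper open: the -y tip is at (406,337) against an expected (402,347), and the +y tip is at (383,299) against (382,311). Both agree with the tool standing about 30 mm higher than read. I'll descend with force checks.

Emit:
{"fn": "arm_command", "kwargs": {"moves": [{"ax": 0,"ay": 0,"az": 0,"tx": 0,"ty": 0,"tz": 0.8,"claw": -1},{"ax": 0,"ay": 0,"az": 0,"tx": 0,"ty": 0,"tz": 0.8,"claw": -1},{"ax": 0,"ay": 0,"az": 0,"tx": 0,"ty": 0,"tz": 0.7,"claw": -1},{"ax": 0,"ay": 0,"az": 0,"tx": 0,"ty": 0,"tz": 0.3,"claw": -1},{"ax": 0,"ay": 0,"az": 0,"tx": 0,"ty": 0,"tz": 0.2,"claw": -1},{"ax": 0,"ay": 0,"az": 0,"tx": 0,"ty": 0,"tz": 0.1,"claw": -1},{"ax": 0,"ay": 0,"az": 0,"tx": 0,"ty": 0,"tz": 0.1,"claw": -1},{"ax": 0,"ay": 0,"az": 0,"tx": 0,"ty": 0,"tz": 0,"claw": -1}]}}

```text
time: 7.2
position: [613.7, -288.4, -9.3]
ee_rot: [180.0, -0.0, -0.0]
wrist_force: [-0.6, 0.3, -0.4]
width: 1.0
grasp_force: 0.0
```

Emit:
{"fn": "arm_command", "kwargs": {"moves": [{"ax": 0,"ay": 0,"az": 0,"tx": 0,"ty": 0,"tz": 0.15,"claw": -1},{"ax": 0,"ay": 0,"az": 0,"tx": 0,"ty": 0,"tz": 0.15,"claw": -1},{"ax": 0,"ay": 0,"az": 0,"tx": 0,"ty": 0,"tz": 0.15,"claw": -1},{"ax": 0,"ay": 0,"az": 0,"tx": 0,"ty": 0,"tz": 0.15,"claw": -1},{"ax": 0,"ay": 0,"az": 0,"tx": 0,"ty": 0,"tz": 0,"claw": -1}]}}

```text
time: 7.7
position: [613.2, -288.2, -22.2]
ee_rot: [-180.0, 0.0, -0.0]
wrist_force: [-0.5, -0.0, 0.0]
width: 0.999
grasp_force: 0.0
```

Run:
```python
from h import *
a=snap("side","s4");o=sensors.get_obs();p=o["position"];print(p,o["wrist_force"])
d=cv2.absdiff(a,cv2.cvtColor(cv2.imread("pics/side0.png"),cv2.COLOR_BGR2RGB)).max(2)
d=cv2.GaussianBlur(d,(3,3),0)
m=d>40
for r in range(320,372,2):
    c=np.where(m[r,350:450])[0]+350
    if len(c): print(r,c.min(),c.max(),len(c))
for dy in(-42,42): print(dy,proj("side",p+[0,dy,13]))
```

```text
[ 613.37 -288.25  -21.9 ] [-0.14  0.05  0.38]
320 375 409 35
322 375 408 34
324 375 408 30
326 389 409 21
328 389 409 21
330 390 417 20
332 390 417 18
334 391 418 22
336 391 418 28
338 391 418 28
340 393 418 24
342 395 417 20
344 395 417 20
346 396 417 22
348 397 417 21
350 398 417 20
352 397 416 20
354 397 416 20
356 396 416 21
358 395 411 17
360 395 407 13
362 395 406 12
364 397 402 6
-42 (np.float64(397.42002953095874), np.float64(371.7811127581259))
42 (np.float64(379.0721466576147), np.float64(336.35004739111645))
```

Run:
```python
from h import *
for px in((400,364.5),(381,324.5)):
  o,d=ray("side",*px)
  for y in(-340,-330,-320,-250,-240): print(px,y,o+d*(y-o[1])/d[1])
```

```text
(400, 364.5) -340 [ 609.87 -340.     27.96]
(400, 364.5) -330 [ 616.37 -330.     11.54]
(400, 364.5) -320 [ 622.87 -320.     -4.88]
(400, 364.5) -250 [ 668.38 -250.   -119.82]
(400, 364.5) -240 [ 674.88 -240.   -136.24]
(381, 324.5) -340 [ 564.46 -340.    150.96]
(381, 324.5) -330 [ 569.82 -330.    137.63]
(381, 324.5) -320 [ 575.18 -320.    124.3 ]
(381, 324.5) -250 [ 612.7 -250.    31. ]
(381, 324.5) -240 [ 618.06 -240.     17.67]
```

The open tips now stand about 15 mm above the bench on either side of the spacer, so I'll close here.

Emit:
{"fn": "arm_command", "kwargs": {"moves": [{"ax": 0,"ay": 0,"az": 0,"tx": 0,"ty": 0,"tz": 0,"claw": 1},{"ax": 0,"ay": 0,"az": 0,"tx": 0,"ty": 0,"tz": 0,"claw": 1},{"ax": 0,"ay": 0,"az": 0,"tx": 0,"ty": 0,"tz": 0,"claw": 1},{"ax": 0,"ay": 0,"az": 0,"tx": 0,"ty": 0,"tz": 0,"claw": 1},{"ax": 0,"ay": 0,"az": 0,"tx": 0,"ty": 0,"tz": 0,"claw": 1}]}}

```text
time: 8.25
position: [614.0, -288.5, -21.0]
ee_rot: [180.0, -0.1, -0.0]
wrist_force: [-0.9, -0.3, 4.3]
width: 0.358
grasp_force: 59.6
```

Emit:
{"fn": "arm_command", "kwargs": {"moves": [{"ax": 0,"ay": 0,"az": 0,"tx": 0,"ty": 0,"tz": -0.3,"claw": 1},{"ax": 0,"ay": 0,"az": 0,"tx": 0,"ty": 0,"tz": -0.8,"claw": 1},{"ax": 0,"ay": 0,"az": 0,"tx": 0,"ty": 0,"tz": -1,"claw": 1},{"ax": 0,"ay": 0,"az": 0,"tx": 0,"ty": 0,"tz": -1,"claw": 1},{"ax": 0,"ay": 0,"az": 0,"tx": 0,"ty": 0,"tz": -1,"claw": 1},{"ax": 0,"ay": 0,"az": 0,"tx": 0,"ty": 0,"tz": -1,"claw": 1},{"ax": 0,"ay": 0,"az": 0,"tx": 0,"ty": 0,"tz": -1,"claw": 1},{"ax": 0,"ay": 0,"az": 0,"tx": 0,"ty": 0,"tz": -1,"claw": 1},{"ax": 0,"ay": 0,"az": 0,"tx": 0,"ty": -0.3,"tz": -0.5,"claw": 1},{"ax": 0,"ay": 0,"az": 0,"tx": -0.17,"ty": -1,"tz": 0,"claw": 1},{"ax": 0,"ay": 0,"az": 0,"tx": -0.17,"ty": -1,"tz": 0,"claw": 1},{"ax": 0,"ay": 0,"az": 0,"tx": -0.17,"ty": -1,"tz": 0,"claw": 1},{"ax": 0,"ay": 0,"az": 0,"tx": -0.17,"ty": -1,"tz": 0,"claw": 1},{"ax": 0,"ay": 0,"az": 0,"tx": -0.17,"ty": -1,"tz": 0,"claw": 1},{"ax": 0,"ay": 0,"az": 0,"tx": -0.17,"ty": -1,"tz": 0,"claw": 1},{"ax": 0,"ay": 0,"az": 0,"tx": -0.17,"ty": -1,"tz": 0,"claw": 1},{"ax": 0,"ay": 0,"az": 0,"tx": -0.17,"ty": -1,"tz": 0,"claw": 1},{"ax": 0,"ay": 0,"az": 0,"tx": -0.17,"ty": -1,"tz": 0,"claw": 1},{"ax": 0,"ay": 0,"az": 0,"tx": -0.17,"ty": -1,"tz": 0,"claw": 1},{"ax": 0,"ay": 0,"az": 0,"tx": 0,"ty": 0,"tz": 0,"claw": 1}]}}

```text
time: 10.25
position: [579.3, -78.2, 130.8]
ee_rot: [-179.9, -0.0, 0.3]
wrist_force: [0.6, 0.3, -0.1]
width: 0.359
grasp_force: 59.5
```

Emit:
{"fn": "arm_command", "kwargs": {"moves": [{"ax": 0,"ay": 0,"az": 0.05,"tx": -0.17,"ty": -0.98,"tz": 0,"claw": 1},{"ax": 0,"ay": 0,"az": 0,"tx": -0.17,"ty": -0.98,"tz": 0,"claw": 1},{"ax": 0,"ay": 0,"az": 0,"tx": -0.17,"ty": -0.98,"tz": 0,"claw": 1},{"ax": 0,"ay": 0,"az": 0,"tx": -0.17,"ty": -0.98,"tz": 0,"claw": 1},{"ax": 0,"ay": 0,"az": 0,"tx": -0.17,"ty": -0.98,"tz": 0,"claw": 1},{"ax": 0,"ay": 0,"az": 0,"tx": -0.17,"ty": -0.98,"tz": 0,"claw": 1},{"ax": 0,"ay": 0,"az": 0,"tx": -0.17,"ty": -0.98,"tz": 0,"claw": 1},{"ax": 0,"ay": 0,"az": 0,"tx": -0.17,"ty": -0.98,"tz": 0,"claw": 1},{"ax": 0,"ay": 0,"az": 0,"tx": 0,"ty": 0,"tz": 0,"claw": 1},{"ax": 0,"ay": 0,"az": 0,"tx": 0,"ty": 0,"tz": 0,"claw": 1}]}}

```text
time: 11.25
position: [553.2, 74.1, 130.5]
ee_rot: [180.0, -0.0, -0.3]
wrist_force: [-0.6, -0.6, 0.8]
width: 0.355
grasp_force: 59.5
```

Run:
```python
from h import *
a=snap("side","s5");b=snap("top","t5");o=sensors.get_obs();p=o["position"];print(p,o["ee_rot"])
for n,i in(("side",a),("top",b)): print([(x[0].tolist(),x[1]) for x in blobs(i,(4,120,60),(16,255,255),6)[0]])
for z in(21,32,43): print(z,[proj(n,p+[0,0,z]) for n in C])
c=lambda n,x,y,w:cv2.resize(cv2.imread(f"pics/{n}.png")[y:y+90,x:x+w],None,fx=6,fy=6,interpolation=cv2.INTER_CUBIC)
cv2.imwrite("pics/g5.png",np.clip(np.hstack([c("s5",270,145,65),c("t5",225,170,65)])*2.5,0,255).astype(np.uint8))
```

```text
[553.36  73.17 130.38] [179.96  -0.01  -0.39]
[([297.1, 180.5], [295, 178, 5, 6, 19]), ([432.2, 266.4], [422, 260, 21, 14, 230]), ([318.0, 301.4], [311, 295, 15, 13, 124]), ([260.5, 301.9], [253, 296, 16, 13, 132]), ([221.6, 325.5], [214, 319, 17, 14, 144])]
[([635.6, 85.4], [628, 84, 12, 6, 21]), ([358.7, 155.9], [351, 149, 16, 16, 190]), ([346.8, 245.2], [341, 240, 12, 12, 80]), ([333.6, 286.9], [328, 281, 12, 13, 86]), ([347.9, 319.2], [342, 313, 13, 13, 87]), ([601.6, 433.7], [563, 417, 77, 34, 2511])]
21 [(np.float64(302.84212844845126), np.float64(188.3533872581954)), (np.float64(259.160463955212), np.float64(222.48174326773665))]
32 [(np.float64(302.6485341540636), np.float64(184.1556039865515)), (np.float64(258.60912750565586), np.float64(221.4742887159334))]
43 [(np.float64(302.4521840282648), np.float64(179.8980649094297)), (np.float64(258.0480387470846), np.float64(220.44901381483936))]
```

View pics/g5.png

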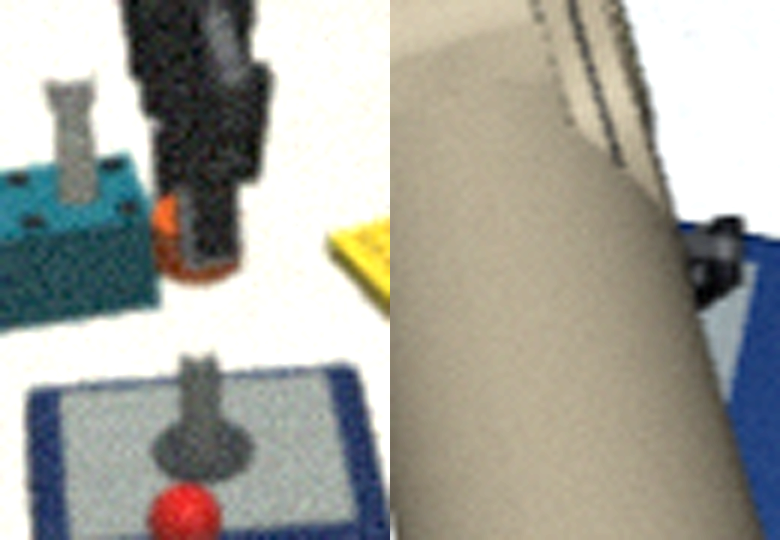

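Side view: the gripped spacer spans crop x 153–240, so its centre is at u≈302.3, with its bottom edge at v≈191.8. The shaft is at u≈302.7, so they line up sideways. I'll check the depth against the same bottom edge of the initial spacer.

Run:
```python
from h import *
def low(P,r=17):
    t=np.linspace(0,6.28,100);return max(proj("side",np.array(P)+[r*np.cos(k),r*np.sin(k),0])[1] for k in t)
def bottom(im,u0,u1,v0,v1):
    hsv=cv2.cvtColor(im,cv2.COLOR_RGB2HSV);m=cv2.inRange(hsv,np.array((0,100,25)),np.array((20,255,255)))[v0:v1,u0:u1]
    ys,xs=np.where(m>0);return xs.min()+u0,xs.max()+u0,ys.min()+v0,ys.max()+v0,len(ys)
a=cv2.imread("pics/side0.png")[:,:,::-1].copy();b=cv2.imread("pics/s5.png")[:,:,::-1].copy()
print(bottom(a,375,405,325,365),low((613.9,-288.5,0)),proj("side",(613.9,-288.5,22)))
print(bottom(b,290,315,172,200),low((553.4,73.2,151.4)))
print("shaft",proj("side",(552.6,74.2,110)),proj("side",(552.6,74.2,64)),low((552.6,74.2,64),20))
g=cv2.cvtColor(a,cv2.COLOR_RGB2GRAY)
print(g[198:230:1,303])
for r in(206,208,210,212): print(r,g[r,294:313])
```

```text
(np.int64(381), np.int64(397), np.int64(336), np.int64(356), 289) 358.1487938115147 (np.float64(389.60261650346274), np.float64(343.12223086733513))
(np.int64(295), np.int64(308), np.int64(177), np.int64(191), 78) 192.49023241475038
shaft (np.float64(303.1115884172816), np.float64(203.4510243265499)) (np.float64(303.86510627884047), np.float64(219.53275028743815)) 224.6387472613996
[106 104 109 107 108 106  80  57  48  41  35  35  36  34  36  36  36  37
  33  38  36  36  38  31  33  30  24  39  39  40  41  36]
206 [106 106 104 105  98  75  49  39  41  48  34  46  62  88  90  82  79  78
  73]
208 [56 55 52 53 53 44 42 37 37 35 38 28 39 53 59 54 61 62 61]
210 [70 66 61 73 60 58 40 37 35 36 40 34 45 60 67 69 68 69 65]
212 [67 65 67 67 67 66 43 36 33 36 37 38 49 59 65 67 70 69 66]
```

Emit:
{"fn": "arm_command", "kwargs": {"moves": [{"ax": 0,"ay": 0,"az": -0.07,"tx": -0.02,"ty": -0.05,"tz": 0.5,"claw": 1},{"ax": 0,"ay": 0,"az": 0,"tx": 0,"ty": 0,"tz": 0.8,"claw": 1},{"ax": 0,"ay": 0,"az": 0,"tx": 0,"ty": 0,"tz": 0.5,"claw": 1},{"ax": 0,"ay": 0,"az": 0,"tx": 0,"ty": 0,"tz": 0.1,"claw": 1},{"ax": 0,"ay": 0,"az": 0,"tx": 0,"ty": 0,"tz": 0.1,"claw": 1},{"ax": 0,"ay": 0,"az": 0,"tx": 0,"ty": 0,"tz": 0.1,"claw": 1},{"ax": 0,"ay": 0,"az": 0,"tx": 0,"ty": 0,"tz": 0.1,"claw": 1},{"ax": 0,"ay": 0,"az": 0,"tx": 0,"ty": 0,"tz": 0.1,"claw": 1},{"ax": 0,"ay": 0,"az": 0,"tx": 0,"ty": 0,"tz": 0,"claw": 1}]}}

```text
time: 12.25
position: [552.7, 75.6, 84.3]
ee_rot: [180.0, 0.0, 0.1]
wrist_force: [0.4, 0.1, -0.1]
width: 0.361
grasp_force: 59.5
```

Emit:
{"fn": "arm_command", "kwargs": {"moves": [{"ax": 0,"ay": 0,"az": 0,"tx": 0,"ty": 0,"tz": 0.1,"claw": 1},{"ax": 0,"ay": 0,"az": 0,"tx": 0,"ty": 0,"tz": 0.1,"claw": 1},{"ax": 0,"ay": 0,"az": 0,"tx": 0,"ty": 0,"tz": 0.1,"claw": 1},{"ax": 0,"ay": 0,"az": 0,"tx": 0,"ty": 0,"tz": 0.1,"claw": 1},{"ax": 0,"ay": 0,"az": 0,"tx": 0,"ty": 0,"tz": 0,"claw": 1}]}}

```text
time: 12.75
position: [552.6, 76.2, 76.2]
ee_rot: [-180.0, 0.0, 0.1]
wrist_force: [-0.4, 4.9, -0.9]
width: 0.361
grasp_force: 59.4
```

Run:
```python
from h import *
o=sensors.get_obs();print(o["position"],o["wrist_force"],o["wrist_torque"])
```

```text
[552.62  76.15  76.15] [-0.35  4.94 -0.92] [ 0.89  0.02 -0.01]
```

Emit:
{"fn": "arm_command", "kwargs": {"moves": [{"ax": 0,"ay": 0,"az": 0,"tx": 0,"ty": -0.06,"tz": 0,"claw": 1},{"ax": 0,"ay": 0,"az": 0,"tx": 0,"ty": 0,"tz": 0.1,"claw": 1},{"ax": 0,"ay": 0,"az": 0,"tx": 0,"ty": 0,"tz": 0.1,"claw": 1},{"ax": 0,"ay": 0,"az": 0,"tx": 0,"ty": 0,"tz": 0.1,"claw": 1},{"ax": 0,"ay": 0,"az": 0,"tx": 0,"ty": 0,"tz": 0,"claw": 1}]}}

```text
time: 13.25
position: [552.6, 76.4, 70.0]
ee_rot: [180.0, 0.0, 0.1]
wrist_force: [-0.3, -0.3, -1.3]
width: 0.36
grasp_force: 59.5
```

Emit:
{"fn": "arm_command", "kwargs": {"moves": [{"ax": 0,"ay": 0,"az": 0,"tx": 0,"ty": 0,"tz": 0.2,"claw": 1},{"ax": 0,"ay": 0,"az": 0,"tx": 0,"ty": 0,"tz": 0.2,"claw": 1},{"ax": 0,"ay": 0,"az": 0,"tx": 0,"ty": 0,"tz": 0.2,"claw": 1},{"ax": 0,"ay": 0,"az": 0,"tx": 0,"ty": 0,"tz": 0.2,"claw": 1},{"ax": 0,"ay": 0,"az": 0,"tx": 0,"ty": 0,"tz": 0.1,"claw": 1},{"ax": 0,"ay": 0,"az": 0,"tx": 0,"ty": 0,"tz": 0.1,"claw": 1},{"ax": 0,"ay": 0,"az": 0,"tx": 0,"ty": 0,"tz": 0.05,"claw": 1},{"ax": 0,"ay": 0,"az": 0,"tx": 0,"ty": 0,"tz": 0,"claw": 1}]}}

```text
time: 14.05
position: [552.7, 76.8, 49.3]
ee_rot: [180.0, 0.0, 0.1]
wrist_force: [-0.5, -0.7, -1.0]
width: 0.36
grasp_force: 59.6
```

Emit:
{"fn": "arm_command", "kwargs": {"moves": [{"ax": 0,"ay": 0,"az": 0,"tx": 0,"ty": 0,"tz": 0.1,"claw": 1},{"ax": 0,"ay": 0,"az": 0,"tx": 0,"ty": 0,"tz": 0.05,"claw": 1},{"ax": 0,"ay": 0,"az": 0,"tx": 0,"ty": 0,"tz": 0.05,"claw": 1},{"ax": 0,"ay": 0,"az": 0,"tx": 0,"ty": 0,"tz": 0,"claw": 1}]}}

```text
time: 14.45
position: [552.7, 76.7, 45.2]
ee_rot: [180.0, 0.0, 0.1]
wrist_force: [0.5, 0.9, 0.3]
width: 0.366
grasp_force: 59.6
```

Emit:
{"fn": "arm_command", "kwargs": {"moves": [{"ax": 0,"ay": 0,"az": 0,"tx": 0,"ty": 0,"tz": 0.05,"claw": 1},{"ax": 0,"ay": 0,"az": 0,"tx": 0,"ty": 0,"tz": 0.05,"claw": 1},{"ax": 0,"ay": 0,"az": 0,"tx": 0,"ty": 0,"tz": 0.05,"claw": 1},{"ax": 0,"ay": 0,"az": 0,"tx": 0,"ty": 0,"tz": 0,"claw": 1}]}}

```text
time: 14.85
position: [552.8, 76.8, 42.9]
ee_rot: [180.0, -0.0, 0.1]
wrist_force: [-3.4, -1.0, 5.7]
width: 0.363
grasp_force: 60.3
```

Emit:
{"fn": "arm_command", "kwargs": {"moves": [{"ax": 0,"ay": 0,"az": 0,"tx": 0,"ty": 0,"tz": 0,"claw": -1},{"ax": 0,"ay": 0,"az": 0,"tx": 0,"ty": 0,"tz": 0,"claw": -1},{"ax": 0,"ay": 0,"az": 0,"tx": 0,"ty": 0,"tz": 0,"claw": -1},{"ax": 0,"ay": 0,"az": 0,"tx": 0,"ty": 0,"tz": 0,"claw": -1},{"ax": 0,"ay": 0,"az": 0,"tx": 0,"ty": 0,"tz": -0.3,"claw": -1},{"ax": 0,"ay": 0,"az": 0,"tx": 0,"ty": 0,"tz": -0.8,"claw": -1},{"ax": 0,"ay": 0,"az": 0,"tx": 0,"ty": 0,"tz": -1,"claw": -1},{"ax": 0,"ay": 0,"az": 0,"tx": 0,"ty": 0,"tz": -1,"claw": -1},{"ax": 0,"ay": 0,"az": 0,"tx": 0,"ty": 0,"tz": -1,"claw": -1},{"ax": 0,"ay": 0,"az": 0,"tx": 0,"ty": 0,"tz": -1,"claw": -1},{"ax": 0,"ay": 0,"az": 0,"tx": 0,"ty": 0.5,"tz": -0.5,"claw": -1},{"ax": 0,"ay": 0,"az": 0,"tx": 0,"ty": 1,"tz": 0,"claw": -1},{"ax": 0,"ay": 0,"az": 0,"tx": 0,"ty": 1,"tz": 0,"claw": -1},{"ax": 0,"ay": 0,"az": 0,"tx": 0,"ty": 1,"tz": 0,"claw": -1},{"ax": 0,"ay": 0,"az": 0,"tx": 0,"ty": 1,"tz": 0,"claw": -1},{"ax": 0,"ay": 0,"az": 0,"tx": 0,"ty": 1,"tz": 0,"claw": -1},{"ax": 0,"ay": 0,"az": 0,"tx": 0,"ty": 1,"tz": 0,"claw": -1},{"ax": 0,"ay": 0,"az": 0,"tx": 0,"ty": 1,"tz": 0,"claw": -1},{"ax": 0,"ay": 0,"az": 0,"tx": 0,"ty": 1,"tz": 0,"claw": -1},{"ax": 0,"ay": 0,"az": 0,"tx": 0,"ty": 0,"tz": 0,"claw": -1}]}}

```text
time: 16.85
position: [552.3, -97.4, 154.0]
ee_rot: [179.9, 0.0, -0.2]
wrist_force: [-0.3, -0.7, -0.7]
width: 1.0
grasp_force: 0.0
```

Run:
```python
from h import *
a=snap("side","s6");b=snap("top","t6");o=sensors.get_obs();print(o["position"],o["ee_rot"])
for n,i in(("side",a),("top",b)):
  for c in((4,120,60),(16,255,255)),((108,150,50),(122,255,255)): print(n,[(x[0].tolist(),x[1]) for x in blobs(i,*c,15)[0]])
print([proj(n,(552.7,75,86)) for n in C],[proj(n,(552.7,75,64)) for n in C])
```

```text
[552.7  -93.68 154.17] [-179.99    0.03    0.04]
side [([303.7, 213.1], [297, 209, 14, 8, 63]), ([432.4, 266.6], [422, 260, 21, 14, 231]), ([318.1, 301.5], [311, 295, 16, 13, 126]), ([260.5, 301.8], [253, 296, 16, 13, 135]), ([221.5, 325.5], [214, 319, 16, 14, 146])]
side [([264.3, 92.3], [257, 87, 16, 11, 125]), ([343.1, 339.2], [331, 330, 25, 20, 294])]
top [([634.9, 85.5], [628, 84, 12, 6, 22]), ([363.3, 155.6], [360, 150, 7, 13, 65]), ([262.1, 227.7], [256, 222, 13, 13, 91]), ([601.6, 433.7], [563, 417, 77, 34, 2511])]
top [([287.6, 245.4], [256, 219, 44, 43, 566]), ([403.9, 241.4], [396, 234, 17, 16, 145])]
[(np.float64(303.4598561349307), np.float64(211.7575786761853)), (np.float64(261.5361745248373), np.float64(228.3707355553967))] [(np.float64(303.8153947054854), np.float64(219.33395037367103)), (np.float64(262.52014118667495), np.float64(230.14356477437752))]
```

Emit:
{"fn": "arm_command", "kwargs": {"moves": [{"ax": 0,"ay": 0,"az": 0,"tx": -0.1,"ty": 0.5,"tz": 0,"claw": -1},{"ax": 0,"ay": 0,"az": 0,"tx": -0.15,"ty": 1,"tz": 0,"claw": -1},{"ax": 0,"ay": 0,"az": 0,"tx": -0.15,"ty": 1,"tz": 0,"claw": -1},{"ax": 0,"ay": 0,"az": 0,"tx": -0.15,"ty": 1,"tz": 0,"claw": -1},{"ax": 0,"ay": 0,"az": 0,"tx": -0.15,"ty": 1,"tz": 0,"claw": -1},{"ax": 0,"ay": 0,"az": 0,"tx": -0.15,"ty": 1,"tz": 0,"claw": -1},{"ax": 0,"ay": 0,"az": 0,"tx": -0.15,"ty": 1,"tz": 0,"claw": -1},{"ax": 0,"ay": 0,"az": 0,"tx": -0.15,"ty": 1,"tz": 0,"claw": -1},{"ax": 0,"ay": 0,"az": 0,"tx": -0.15,"ty": 1,"tz": 0,"claw": -1},{"ax": 0,"ay": 0,"az": 0,"tx": -0.15,"ty": 1,"tz": 0,"claw": -1},{"ax": 0,"ay": 0,"az": 0,"tx": -0.1,"ty": 0.5,"tz": 0,"claw": -1},{"ax": 0,"ay": 0,"az": 0,"tx": 0,"ty": 0,"tz": 0.6,"claw": -1},{"ax": 0,"ay": 0,"az": 0,"tx": 0,"ty": 0,"tz": 0.7,"claw": -1},{"ax": 0,"ay": 0,"az": 0,"tx": 0,"ty": 0,"tz": 0.7,"claw": -1},{"ax": 0,"ay": 0,"az": 0,"tx": 0,"ty": 0,"tz": 0,"claw": -1},{"ax": 0,"ay": 0,"az": 0,"tx": 0,"ty": 0,"tz": 0,"claw": -1}]}}

```text
time: 18.55
position: [522.3, -292.4, 113.8]
ee_rot: [-180.0, 0.1, 0.2]
wrist_force: [0.3, 0.5, 0.6]
width: 0.998
grasp_force: 0.0
```

Emit:
{"fn": "arm_command", "kwargs": {"moves": [{"ax": 0,"ay": 0,"az": 0.03,"tx": -0.04,"ty": 0,"tz": 0.8,"claw": -1},{"ax": 0,"ay": 0,"az": 0,"tx": 0,"ty": 0,"tz": 1,"claw": -1},{"ax": 0,"ay": 0,"az": 0,"tx": 0,"ty": 0,"tz": 1,"claw": -1},{"ax": 0,"ay": 0,"az": 0,"tx": 0,"ty": 0,"tz": 1,"claw": -1},{"ax": 0,"ay": 0,"az": 0,"tx": 0,"ty": 0,"tz": 1,"claw": -1},{"ax": 0,"ay": 0,"az": 0,"tx": 0,"ty": 0,"tz": 0.7,"claw": -1},{"ax": 0,"ay": 0,"az": 0,"tx": 0,"ty": 0,"tz": 0.35,"claw": -1},{"ax": 0,"ay": 0,"az": 0,"tx": 0,"ty": 0,"tz": 0,"claw": -1},{"ax": 0,"ay": 0,"az": 0,"tx": 0,"ty": 0,"tz": 0,"claw": -1}]}}

```text
time: 19.45
position: [522.2, -293.5, -1.7]
ee_rot: [180.0, -0.1, -0.1]
wrist_force: [0.1, -0.5, 0.8]
width: 1.0
grasp_force: 0.0
```

Emit:
{"fn": "arm_command", "kwargs": {"moves": [{"ax": 0,"ay": 0,"az": 0,"tx": 0,"ty": 0,"tz": 0,"claw": 1},{"ax": 0,"ay": 0,"az": 0,"tx": 0,"ty": 0,"tz": 0,"claw": 1},{"ax": 0,"ay": 0,"az": 0,"tx": 0,"ty": 0,"tz": 0,"claw": 1},{"ax": 0,"ay": 0,"az": 0,"tx": 0,"ty": 0,"tz": 0,"claw": 1},{"ax": 0,"ay": 0,"az": 0,"tx": 0,"ty": 0,"tz": 0,"claw": 1}]}}

```text
time: 19.95
position: [522.0, -293.0, -1.9]
ee_rot: [180.0, -0.0, -0.1]
wrist_force: [-1.1, 2.0, 5.3]
width: 0.466
grasp_force: 59.9
```

Emit:
{"fn": "arm_command", "kwargs": {"moves": [{"ax": 0,"ay": 0,"az": 0,"tx": 0,"ty": 0,"tz": -0.3,"claw": 1},{"ax": 0,"ay": 0,"az": 0,"tx": 0,"ty": 0,"tz": -0.8,"claw": 1},{"ax": 0,"ay": 0,"az": 0,"tx": 0,"ty": 0,"tz": -1,"claw": 1},{"ax": 0,"ay": 0,"az": 0,"tx": 0,"ty": 0,"tz": -1,"claw": 1},{"ax": 0,"ay": 0,"az": 0,"tx": 0,"ty": 0,"tz": -1,"claw": 1},{"ax": 0,"ay": 0,"az": 0,"tx": 0,"ty": 0,"tz": -1,"claw": 1},{"ax": 0,"ay": 0,"az": 0,"tx": 0,"ty": 0,"tz": -1,"claw": 1},{"ax": 0,"ay": 0,"az": 0,"tx": 0,"ty": 0,"tz": -1,"claw": 1},{"ax": 0,"ay": 0,"az": 0,"tx": 0.05,"ty": -0.4,"tz": -0.6,"claw": 1},{"ax": 0,"ay": 0,"az": 0,"tx": 0.085,"ty": -1,"tz": 0,"claw": 1},{"ax": 0,"ay": 0,"az": 0,"tx": 0.085,"ty": -1,"tz": 0,"claw": 1},{"ax": 0,"ay": 0,"az": 0,"tx": 0.085,"ty": -1,"tz": 0,"claw": 1},{"ax": 0,"ay": 0,"az": 0,"tx": 0.085,"ty": -1,"tz": 0,"claw": 1},{"ax": 0,"ay": 0,"az": 0,"tx": 0.085,"ty": -1,"tz": 0,"claw": 1},{"ax": 0,"ay": 0,"az": 0,"tx": 0.085,"ty": -1,"tz": 0,"claw": 1},{"ax": 0,"ay": 0,"az": 0,"tx": 0.085,"ty": -1,"tz": 0,"claw": 1},{"ax": 0,"ay": 0,"az": 0,"tx": 0.085,"ty": -1,"tz": 0,"claw": 1},{"ax": 0,"ay": 0,"az": 0,"tx": 0.085,"ty": -1,"tz": 0,"claw": 1},{"ax": 0,"ay": 0,"az": 0,"tx": 0.085,"ty": -1,"tz": 0,"claw": 1},{"ax": 0,"ay": 0,"az": 0,"tx": 0,"ty": -0.5,"tz": 0,"claw": 1}]}}

```text
time: 21.95
position: [539.8, -72.7, 151.9]
ee_rot: [-180.0, -0.0, 0.1]
wrist_force: [-0.6, 0.2, -0.2]
width: 0.464
grasp_force: 60.3
```

Emit:
{"fn": "arm_command", "kwargs": {"moves": [{"ax": 0,"ay": 0,"az": 0,"tx": 0.1,"ty": -0.9,"tz": 0,"claw": 1},{"ax": 0,"ay": 0,"az": 0,"tx": 0.1,"ty": -1,"tz": 0,"claw": 1},{"ax": 0,"ay": 0,"az": 0,"tx": 0.1,"ty": -1,"tz": 0,"claw": 1},{"ax": 0,"ay": 0,"az": 0,"tx": 0.1,"ty": -1,"tz": 0,"claw": 1},{"ax": 0,"ay": 0,"az": 0,"tx": 0.1,"ty": -1,"tz": 0,"claw": 1},{"ax": 0,"ay": 0,"az": 0,"tx": 0.1,"ty": -1,"tz": 0,"claw": 1},{"ax": 0,"ay": 0,"az": 0,"tx": 0.07,"ty": -1,"tz": 0,"claw": 1},{"ax": 0,"ay": 0,"az": 0,"tx": 0,"ty": -0.5,"tz": 0,"claw": 1},{"ax": 0,"ay": 0,"az": 0,"tx": 0,"ty": 0,"tz": 0.4,"claw": 1},{"ax": 0,"ay": 0,"az": 0,"tx": 0,"ty": 0,"tz": 0.4,"claw": 1},{"ax": 0,"ay": 0,"az": 0,"tx": 0,"ty": 0,"tz": 0,"claw": 1},{"ax": 0,"ay": 0,"az": 0,"tx": 0,"ty": 0,"tz": 0,"claw": 1}]}}

```text
time: 23.15
position: [553.2, 71.5, 134.9]
ee_rot: [180.0, 0.1, -0.2]
wrist_force: [-0.4, 1.0, -1.4]
width: 0.467
grasp_force: 60.3
```

Run:
```python
from h import *
a=snap("side","s7");o=sensors.get_obs();p=o["position"];print(p,o["ee_rot"])
hsv=cv2.cvtColor(a,cv2.COLOR_RGB2HSV)
P0=np.array([521.5,-293.5,0]);
b,m=blobs(a,(108,130,30),(124,255,255),20);print([(x[0].tolist(),x[1]) for x in b])
b,m=blobs(a,(4,120,60),(16,255,255),15);print([(x[0].tolist(),x[1]) for x in b][:1])
for z in(0,26,68,75): print(z,proj("side",p+[0,-2,z+1.9]),proj("side",P0+[0,0,z]))
g=cv2.cvtColor(a,cv2.COLOR_RGB2GRAY)
for r in range(186,216,2): print(r,g[r,284:324])
```

```text
[553.44  71.79 135.31] [179.98   0.01  -0.14]
[([103.7, 17.0], [101, 13, 6, 10, 44]), ([264.3, 92.3], [257, 87, 16, 12, 129]), ([51.3, 138.9], [29, 128, 46, 24, 608]), ([296.0, 166.7], [293, 162, 7, 10, 46]), ([297.2, 178.6], [294, 174, 6, 10, 33]), ([306.2, 246.3], [276, 207, 65, 62, 911])]
[([303.7, 213.1], [297, 209, 14, 8, 62])]
0 (np.float64(303.5258868380516), np.float64(194.45288955750686)) (np.float64(342.87143663978316), np.float64(365.5028041420074))
26 (np.float64(303.0783330779832), np.float64(184.6021724872278)) (np.float64(343.1354178425362), np.float64(356.7948440363522))
68 (np.float64(302.3227963410759), np.float64(167.9727096259652)) (np.float64(343.5859621136288), np.float64(341.93271939417843))
75 (np.float64(302.19276731862595), np.float64(165.11075375527003)) (np.float64(343.664130430149), np.float64(339.35417753329835))
186 [ 27  26  22  27  25  20  22  28  25  26  35  48  52  48  51  47  38  34
  36  24  13  13  20  11  16  20  37  53  96 109 104 107 108 103 108 107
 107 105 106 102]
188 [ 25  29  22  26  23  24  29  26  22  29  38  42  41  50  52  53  53  47

[... 1410 characters left out ...]
10 109
 107 110 106 102]
206 [111 108 110 108 106 108 110 105 105 107 104 108 105 104  99  80  52  40
  45  42  42  46  65  90  96  80  81  78  71  70  69  75  63  64  61  59
  61  60  60  48]
208 [75 79 75 68 73 66 65 63 63 56 55 60 52 51 50 44 33 37 37 42 32 40 40 51
 54 56 58 61 62 66 60 61 59 62 65 66 65 68 70 64]
210 [60 62 63 61 62 59 61 61 63 65 64 68 68 62 59 49 42 35 38 37 40 39 41 55
 59 61 65 69 72 70 69 69 65 70 68 69 72 68 67 72]
212 [69 67 71 71 71 66 69 71 68 72 69 67 63 60 56 52 40 33 40 37 42 38 34 45
 56 52 55 65 67 62 68 69 66 70 66 66 65 68 66 67]
214 [68 69 66 69 68 64 68 68 70 70 68 66 60 40 49 56 54 58 52 47 51 52 56 55
 54 40 46 66 71 65 68 68 70 67 65 69 66 71 65 68]
```

Emit:
{"fn": "arm_command", "kwargs": {"moves": [{"ax": 0,"ay": 0,"az": -0.03,"tx": 0,"ty": -0.24,"tz": 0,"claw": 1},{"ax": 0,"ay": 0,"az": 0,"tx": 0,"ty": 0,"tz": 0.5,"claw": 1},{"ax": 0,"ay": 0,"az": 0,"tx": 0,"ty": 0,"tz": 0.5,"claw": 1},{"ax": 0,"ay": 0,"az": 0,"tx": 0,"ty": 0,"tz": 0.15,"claw": 1},{"ax": 0,"ay": 0,"az": 0,"tx": 0,"ty": 0,"tz": 0.1,"claw": 1},{"ax": 0,"ay": 0,"az": 0,"tx": 0,"ty": 0,"tz": 0.1,"claw": 1},{"ax": 0,"ay": 0,"az": 0,"tx": 0,"ty": 0,"tz": 0.1,"claw": 1},{"ax": 0,"ay": 0,"az": 0,"tx": 0,"ty": 0,"tz": 0,"claw": 1}]}}

```text
time: 24.0
position: [553.4, 77.5, 106.3]
ee_rot: [180.0, 0.0, 0.1]
wrist_force: [0.1, -0.1, -1.1]
width: 0.463
grasp_force: 60.3
```

Emit:
{"fn": "arm_command", "kwargs": {"moves": [{"ax": 0,"ay": 0,"az": 0,"tx": 0,"ty": 0.03,"tz": 0.1,"claw": 1},{"ax": 0,"ay": 0,"az": 0,"tx": 0,"ty": 0,"tz": 0.1,"claw": 1},{"ax": 0,"ay": 0,"az": 0,"tx": 0,"ty": 0,"tz": 0.1,"claw": 1},{"ax": 0,"ay": 0,"az": 0,"tx": 0,"ty": 0,"tz": 0.1,"claw": 1},{"ax": 0,"ay": 0,"az": 0,"tx": 0,"ty": 0,"tz": 0,"claw": 1}]}}

```text
time: 24.5
position: [553.2, 76.8, 98.0]
ee_rot: [180.0, 0.0, 0.1]
wrist_force: [0.6, 0.5, -1.6]
width: 0.466
grasp_force: 60.3
```

Emit:
{"fn": "arm_command", "kwargs": {"moves": [{"ax": 0,"ay": 0,"az": 0,"tx": 0,"ty": 0,"tz": 0.15,"claw": 1},{"ax": 0,"ay": 0,"az": 0,"tx": 0,"ty": 0,"tz": 0.15,"claw": 1},{"ax": 0,"ay": 0,"az": 0,"tx": 0,"ty": 0,"tz": 0.1,"claw": 1},{"ax": 0,"ay": 0,"az": 0,"tx": 0,"ty": 0,"tz": 0.1,"claw": 1},{"ax": 0,"ay": 0,"az": 0,"tx": 0,"ty": 0,"tz": 0.05,"claw": 1},{"ax": 0,"ay": 0,"az": 0,"tx": 0,"ty": 0,"tz": 0,"claw": 1}]}}

```text
time: 25.1
position: [553.3, 76.9, 87.2]
ee_rot: [180.0, 0.0, 0.1]
wrist_force: [-0.1, 0.8, -1.4]
width: 0.466
grasp_force: 60.3
```

Emit:
{"fn": "arm_command", "kwargs": {"moves": [{"ax": 0,"ay": 0,"az": 0,"tx": 0,"ty": 0,"tz": 0.08,"claw": 1},{"ax": 0,"ay": 0,"az": 0,"tx": 0,"ty": 0,"tz": 0.05,"claw": 1},{"ax": 0,"ay": 0,"az": 0,"tx": 0,"ty": 0,"tz": 0.05,"claw": 1},{"ax": 0,"ay": 0,"az": 0,"tx": 0,"ty": 0,"tz": 0,"claw": 1}]}}

```text
time: 25.5
position: [553.6, 76.9, 84.1]
ee_rot: [180.0, -0.0, 0.1]
wrist_force: [-0.6, 0.8, 2.5]
width: 0.466
grasp_force: 60.4
```

Emit:
{"fn": "arm_command", "kwargs": {"moves": [{"ax": 0,"ay": 0,"az": 0,"tx": 0,"ty": 0,"tz": 0.02,"claw": 1},{"ax": 0,"ay": 0,"az": 0,"tx": 0,"ty": 0,"tz": 0,"claw": -1},{"ax": 0,"ay": 0,"az": 0,"tx": 0,"ty": 0,"tz": 0,"claw": -1},{"ax": 0,"ay": 0,"az": 0,"tx": 0,"ty": 0,"tz": 0,"claw": -1},{"ax": 0,"ay": 0,"az": 0,"tx": 0,"ty": 0,"tz": 0,"claw": -1},{"ax": 0,"ay": 0,"az": 0,"tx": 0,"ty": 0,"tz": -0.3,"claw": -1},{"ax": 0,"ay": 0,"az": 0,"tx": 0,"ty": 0,"tz": -0.8,"claw": -1},{"ax": 0,"ay": 0,"az": 0,"tx": 0,"ty": 0,"tz": -1,"claw": -1},{"ax": 0,"ay": 0,"az": 0,"tx": 0,"ty": 0,"tz": -1,"claw": -1},{"ax": 0,"ay": 0,"az": 0,"tx": 0,"ty": 0,"tz": -1,"claw": -1},{"ax": 0,"ay": 0,"az": 0,"tx": 0,"ty": -0.5,"tz": 0,"claw": -1},{"ax": 0,"ay": 0,"az": 0,"tx": -0.2,"ty": -1,"tz": 0,"claw": -1},{"ax": 0,"ay": 0,"az": 0,"tx": -0.2,"ty": -1,"tz": 0,"claw": -1},{"ax": 0,"ay": 0,"az": 0,"tx": -0.2,"ty": -1,"tz": 0,"claw": -1},{"ax": 0,"ay": 0,"az": 0,"tx": -0.2,"ty": -1,"tz": 0,"claw": -1},{"ax": 0,"ay": 0,"az": 0,"tx": -0.2,"ty": -1,"tz": 0,"claw": -1},{"ax": 0,"ay": 0,"az": 0,"tx": 0,"ty": 0,"tz": 0,"claw": -1}]}}

```text
time: 27.2
position: [531.7, 190.8, 165.1]
ee_rot: [-179.9, 0.0, 0.4]
wrist_force: [-0.5, 0.3, -0.1]
width: 0.999
grasp_force: 0.0
```

Run:
```python
from h import *
a=snap("side","s8");b=snap("top","t8");o=sensors.get_obs();print(o["position"],o["ee_rot"],o["time"])
bl,m=blobs(a,(108,130,30),(124,255,255),15);print([(x[0].tolist(),x[1]) for x in bl])
bl,m=blobs(b,(108,130,40),(122,255,255),8);print([(x[0].tolist(),x[1]) for x in bl])
i0=cv2.imread("pics/side0.png")[:,:,::-1].copy()
bl,m=blobs(i0,(105,90,20),(126,255,255),8);print("cap side",[(x[0].tolist(),x[1]) for x in bl if 240<x[0][0]<290 and 140<x[0][1]<190])
for P in((503,297.5),(505,300),(507,304)): print(P,[[tuple(np.round(proj(n,(*P,z)),1)) for z in(113,97,50)] for n in C])
print("holder",[proj(n,(552.7,75,161)) for n in C])
g=cv2.cvtColor(i0,cv2.COLOR_RGB2GRAY)
for r in range(156,182,2): print(r,g[r,254:274])
```

```text
[532.9  187.23 164.99] [179.98   0.03   0.17] 27.3
[([103.8, 17.0], [101, 13, 6, 10, 44]), ([52.4, 138.9], [31, 128, 44, 24, 577]), ([302.1, 189.5], [293, 180, 18, 23, 269]), ([328.1, 243.6], [307, 207, 34, 60, 415]), ([283.8, 246.5], [276, 210, 23, 60, 415]), ([307.8, 264.4], [305, 263, 7, 4, 18])]
[([275.1, 117.2], [271, 92, 6, 48, 56]), ([204.0, 109.5], [204, 106, 1, 8, 8]), ([209.0, 139.0], [203, 139, 13, 1, 13]), ([256.0, 139.0], [243, 139, 27, 1, 27]), ([289.5, 235.8], [237, 203, 90, 63, 1840]), ([258.0, 221.0], [250, 213, 18, 18, 190])]
cap side [([263.1, 163.6], [260, 162, 7, 5, 22])]
(503, 297.5) [[(np.float64(262.6), np.float64(160.6)), (np.float64(263.2), np.float64(165.9)), (np.float64(264.9), np.float64(181.0))], [(np.float64(171.2), np.float64(245.0)), (np.float64(173.1), np.float64(246.1)), (np.float64(178.2), np.float64(249.3))]]
(505, 300) [[(np.float64(263.2), np.float64(160.0)), (np.float64(263.8), np.float64(165.4)), (np.float64(265.4), np.float64(180.4))], [(np.float64(170.3), np.float64(244.2)), (np.float64(172.1), np.float64(245.3)), (np.float64(177.3), np.floa
[... 775 characters left out ...]
4 101  67  36  20  20  27  16  18  32  68 100 103 108 105
 107 106]
166 [110 106 107 102 107  91  71  43  32  30  36  40  53  97 102 104 105 104
 104 104]
168 [108 106 106 104 102 100  88  53  47  48  53  48  60  84 102 102 105 108
 106 110]
170 [106 100 105 101 101 100  89  59  52  51  59  57  59  78  93 106 107 104
 106 106]
172 [105 100 103 100 104 100  93  64  45  49  48  48  53  65  90 101 103  99
 102  97]
174 [ 99 104  98  96  95  92  89  65  50  46  48  55  48  44  53  48  46  35
  21  30]
176 [45 40 40 45 42 36 42 40 49 48 52 55 48 45 45 43 41 38 41 35]
178 [28 20 27 33 44 42 45 43 47 47 49 49 49 43 43 41 40 37 39 43]
180 [36 47 42 38 44 42 44 31 37 50 48 53 48 47 35 42 42 42 40 44]
```

Emit:
{"fn": "arm_command", "kwargs": {"moves": [{"ax": 0,"ay": 0,"az": 0.03,"tx": -0.2,"ty": -0.6,"tz": 0,"claw": -1},{"ax": 0,"ay": 0,"az": 0,"tx": -0.25,"ty": -1,"tz": 0,"claw": -1},{"ax": 0,"ay": 0,"az": 0,"tx": -0.25,"ty": -1,"tz": 0,"claw": -1},{"ax": 0,"ay": 0,"az": 0,"tx": -0.25,"ty": -1,"tz": 0,"claw": -1},{"ax": 0,"ay": 0,"az": 0,"tx": -0.25,"ty": -1,"tz": 0,"claw": -1},{"ax": 0,"ay": 0,"az": 0,"tx": -0.25,"ty": -1,"tz": 0,"claw": -1},{"ax": 0,"ay": 0,"az": 0,"tx": 0,"ty": 0,"tz": 0.6,"claw": -1},{"ax": 0,"ay": 0,"az": 0,"tx": 0,"ty": 0,"tz": 0.6,"claw": -1},{"ax": 0,"ay": 0,"az": 0,"tx": 0,"ty": 0,"tz": 0,"claw": -1},{"ax": 0,"ay": 0,"az": 0,"tx": 0,"ty": 0,"tz": 0,"claw": -1}]}}

```text
time: 28.3
position: [504.6, 297.6, 140.8]
ee_rot: [179.9, 0.0, -0.2]
wrist_force: [-0.4, -0.7, -0.1]
width: 1.002
grasp_force: 0.0
```

Emit:
{"fn": "arm_command", "kwargs": {"moves": [{"ax": 0,"ay": 0,"az": -0.03,"tx": -0.05,"ty": -0.1,"tz": 0.7,"claw": -1},{"ax": 0,"ay": 0,"az": 0,"tx": 0,"ty": 0,"tz": 0.9,"claw": -1},{"ax": 0,"ay": 0,"az": 0,"tx": 0,"ty": 0,"tz": 0.9,"claw": -1},{"ax": 0,"ay": 0,"az": 0,"tx": 0,"ty": 0,"tz": 0.9,"claw": -1},{"ax": 0,"ay": 0,"az": 0,"tx": 0,"ty": 0,"tz": 0.9,"claw": -1},{"ax": 0,"ay": 0,"az": 0,"tx": 0,"ty": 0,"tz": 0.7,"claw": -1},{"ax": 0,"ay": 0,"az": 0,"tx": 0,"ty": 0,"tz": 0.3,"claw": -1},{"ax": 0,"ay": 0,"az": 0,"tx": 0,"ty": 0,"tz": 0,"claw": -1},{"ax": 0,"ay": 0,"az": 0,"tx": 0,"ty": 0,"tz": 0,"claw": -1}]}}

```text
time: 29.2
position: [503.7, 301.2, 36.0]
ee_rot: [-180.0, -0.0, 0.1]
wrist_force: [0.1, 0.6, 0.7]
width: 0.996
grasp_force: 0.0
```

Emit:
{"fn": "arm_command", "kwargs": {"moves": [{"ax": 0,"ay": 0,"az": 0,"tx": 0,"ty": 0,"tz": 0,"claw": 1},{"ax": 0,"ay": 0,"az": 0,"tx": 0,"ty": 0,"tz": 0,"claw": 1},{"ax": 0,"ay": 0,"az": 0,"tx": 0,"ty": 0,"tz": 0,"claw": 1},{"ax": 0,"ay": 0,"az": 0,"tx": 0,"ty": 0,"tz": 0,"claw": 1},{"ax": 0,"ay": 0,"az": 0,"tx": 0,"ty": 0,"tz": 0,"claw": 1},{"ax": 0,"ay": 0,"az": 0,"tx": 0,"ty": 0,"tz": 0,"claw": 1}]}}

```text
time: 29.8
position: [503.4, 302.0, 35.8]
ee_rot: [-179.9, -0.0, 0.1]
wrist_force: [-0.1, 5.1, 0.0]
width: 0.222
grasp_force: 58.0
```

Emit:
{"fn": "arm_command", "kwargs": {"moves": [{"ax": 0,"ay": 0,"az": 0,"tx": 0,"ty": -0.05,"tz": -0.1,"claw": 1},{"ax": 0,"ay": 0,"az": 0,"tx": 0,"ty": 0,"tz": -0.4,"claw": 1},{"ax": 0,"ay": 0,"az": 0,"tx": 0,"ty": 0,"tz": -0.7,"claw": 1},{"ax": 0,"ay": 0,"az": 0,"tx": 0,"ty": 0,"tz": -1,"claw": 1},{"ax": 0,"ay": 0,"az": 0,"tx": 0,"ty": 0,"tz": -1,"claw": 1},{"ax": 0,"ay": 0,"az": 0,"tx": 0,"ty": 0,"tz": -1,"claw": 1},{"ax": 0,"ay": 0,"az": 0,"tx": 0,"ty": 0,"tz": -1,"claw": 1},{"ax": 0,"ay": 0,"az": 0,"tx": 0,"ty": 0,"tz": -1,"claw": 1},{"ax": 0,"ay": 0,"az": 0,"tx": 0,"ty": 0,"tz": -1,"claw": 1},{"ax": 0,"ay": 0,"az": 0,"tx": 0,"ty": 0,"tz": -1,"claw": 1},{"ax": 0,"ay": 0,"az": 0,"tx": 0,"ty": 0.3,"tz": -0.4,"claw": 1},{"ax": 0,"ay": 0,"az": 0,"tx": 0.25,"ty": 1,"tz": 0,"claw": 1},{"ax": 0,"ay": 0,"az": 0,"tx": 0.25,"ty": 1,"tz": 0,"claw": 1},{"ax": 0,"ay": 0,"az": 0,"tx": 0.25,"ty": 1,"tz": 0,"claw": 1},{"ax": 0,"ay": 0,"az": 0,"tx": 0.25,"ty": 1,"tz": 0,"claw": 1},{"ax": 0,"ay": 0,"az": 0,"tx": 0.25,"ty": 1,"tz": 0,"claw": 1},{"ax": 0,"ay": 0,"az": 0,"tx": 0.25,"ty": 1,"tz": 0,"claw": 1},{"ax": 0,"ay": 0,"az": 0,"tx": 0.25,"ty": 1,"tz": 0,"claw": 1},{"ax": 0,"ay": 0,"az": 0,"tx": 0,"ty": 0,"tz": 0,"claw": 1},{"ax": 0,"ay": 0,"az": 0,"tx": 0,"ty": 0,"tz": 0,"claw": 1}]}}

```text
time: 31.8
position: [538.3, 155.2, 207.4]
ee_rot: [180.0, 0.0, 0.0]
wrist_force: [-0.4, 0.3, -0.5]
width: 0.222
grasp_force: 57.9
```

Emit:
{"fn": "arm_command", "kwargs": {"moves": [{"ax": 0,"ay": 0,"az": 0,"tx": 0.15,"ty": 0.8,"tz": 0,"claw": 1},{"ax": 0,"ay": 0,"az": 0,"tx": 0.2,"ty": 1,"tz": 0,"claw": 1},{"ax": 0,"ay": 0,"az": 0,"tx": 0.2,"ty": 1,"tz": 0,"claw": 1},{"ax": 0,"ay": 0,"az": 0,"tx": 0.2,"ty": 0.7,"tz": 0,"claw": 1},{"ax": 0,"ay": 0,"az": 0,"tx": 0,"ty": 0.4,"tz": 0,"claw": 1},{"ax": 0,"ay": 0,"az": 0,"tx": 0,"ty": 0,"tz": 0,"claw": 1},{"ax": 0,"ay": 0,"az": 0,"tx": 0,"ty": 0,"tz": 0,"claw": 1}]}}

```text
time: 32.5
position: [553.5, 79.0, 207.5]
ee_rot: [-180.0, 0.0, 0.2]
wrist_force: [1.2, 0.3, -0.4]
width: 0.222
grasp_force: 57.9
```

Run:
```python
from h import *
a=snap("side","s9");o=sensors.get_obs();p=o["position"];print(p,o["ee_rot"])
g=cv2.cvtColor(a,cv2.COLOR_RGB2GRAY)
for z in(-27.8,-20,-10): print(z,proj("side",p+[0,-2,z]))
for r in range(158,186,2): print(r,g[r,290:316])
```

```text
[553.43  79.31 207.44] [-179.97    0.      0.19]
-27.8 (np.float64(301.87540681740705), np.float64(176.519170758513))
-20 (np.float64(301.7314275227873), np.float64(173.44354910436743))
-10 (np.float64(301.5446860902927), np.float64(169.4544616802093))
158 [103 103 107 105 103 106 104  78  52  43  52  50  49  48  52  79 105 106
 109 107 104 105 111 107 110 111]
160 [105 108 104 106 106 107 107  77  57  48  52  53  49  44  50  82 103 109
 107 109 111 107 107 107 104 108]
162 [106 109 106 109 106 114 104  85  59  48  51  48  49  49  52  78 100 110
 104 110 109 106 112 109 109 110]
164 [110 106 110 104 105 107 104  90  57  47  48  52  46  43  52  79 105 108
 108 113 107 108 108 106 105 104]
166 [102 108 107 104 107 105 103  90  59  47  53  52  47  47  53  74 102 111
 108 111 101 105 110 107 113 106]
168 [108 106 106 108 109 104 113  97  59  46  53  51  45  46  48  72 103 109
 106 107 111 107 108 109 107 106]
170 [ 78  84  99 106 111 111 110 102  65  45  46  51  51  45  47  75 101 107
 106 107 108 105 108 101 101 104]
172 [ 27  49  77  98 102 106 108  99  69  49  48  53  44  46  48  77  99 109
 103 105 106 106 104 107 106 103]
174 [ 42  43  62  92 107 105 108 107  96  63  49  50  49  43  63  91 108 110
 108 107 108 100 106 105 107 108]
176 [ 37  38  42  61  87 102 107 108 102  95  81  78  76  82  98 103 104 106
 108 106 104 106 104 105 103 105]
178 [ 34  27  25  36  58  96 106 107 106 101 101 101  97 100 101 104 101 103
 110 105 102 104 103 107 105 108]
180 [ 24  29  28  33  44  63  68  61  52  53  41  42  44  41  43  41  48  59
  59  81  95 108 107 107 107 104]
182 [ 28  30  27  30  31  35  32  32  31  35  36  37  30  32  27  27  33  36
  33  36  37  70 100 109 107 108]
184 [ 27  26  28  34  27  33  31  27  29  22  27  33  26  25  26  27  26  28
  27  33  37  38  82 101 103 103]
```

Emit:
{"fn": "arm_command", "kwargs": {"moves": [{"ax": 0,"ay": 0,"az": 0.03,"tx": 0,"ty": 0.125,"tz": 0.3,"claw": 1},{"ax": 0,"ay": 0,"az": 0,"tx": 0,"ty": 0,"tz": 0.4,"claw": 1},{"ax": 0,"ay": 0,"az": 0,"tx": 0,"ty": 0,"tz": 0.15,"claw": 1},{"ax": 0,"ay": 0,"az": 0,"tx": 0,"ty": 0,"tz": 0.15,"claw": 1},{"ax": 0,"ay": 0,"az": 0,"tx": 0,"ty": 0,"tz": 0.15,"claw": 1},{"ax": 0,"ay": 0,"az": 0,"tx": 0,"ty": 0,"tz": 0.1,"claw": 1},{"ax": 0,"ay": 0,"az": 0,"tx": 0,"ty": 0,"tz": 0,"claw": 1}]}}

```text
time: 33.25
position: [553.7, 75.5, 182.2]
ee_rot: [180.0, 0.0, -0.1]
wrist_force: [0.2, -0.3, -0.8]
width: 0.224
grasp_force: 57.9
```

Emit:
{"fn": "arm_command", "kwargs": {"moves": [{"ax": 0,"ay": 0,"az": 0,"tx": 0,"ty": -0.05,"tz": 0.15,"claw": 1},{"ax": 0,"ay": 0,"az": 0,"tx": 0,"ty": 0,"tz": 0.15,"claw": 1},{"ax": 0,"ay": 0,"az": 0,"tx": 0,"ty": 0,"tz": 0.15,"claw": 1},{"ax": 0,"ay": 0,"az": 0,"tx": 0,"ty": 0,"tz": 0.15,"claw": 1},{"ax": 0,"ay": 0,"az": 0,"tx": 0,"ty": 0,"tz": 0,"claw": 1}]}}

```text
time: 33.75
position: [553.4, 76.2, 169.7]
ee_rot: [180.0, 0.1, -0.1]
wrist_force: [-1.4, -0.2, -0.7]
width: 0.224
grasp_force: 57.8
```

Emit:
{"fn": "arm_command", "kwargs": {"moves": [{"ax": 0,"ay": 0,"az": 0,"tx": 0,"ty": 0,"tz": 0.15,"claw": 1},{"ax": 0,"ay": 0,"az": 0,"tx": 0,"ty": 0,"tz": 0.15,"claw": 1},{"ax": 0,"ay": 0,"az": 0,"tx": 0,"ty": 0,"tz": 0.15,"claw": 1},{"ax": 0,"ay": 0,"az": 0,"tx": 0,"ty": 0,"tz": 0.15,"claw": 1},{"ax": 0,"ay": 0,"az": 0,"tx": 0,"ty": 0,"tz": 0.1,"claw": 1},{"ax": 0,"ay": 0,"az": 0,"tx": 0,"ty": 0,"tz": 0.1,"claw": 1},{"ax": 0,"ay": 0,"az": 0,"tx": 0,"ty": 0,"tz": 0,"claw": 1}]}}

```text
time: 34.45
position: [553.6, 76.3, 154.0]
ee_rot: [180.0, 0.0, -0.1]
wrist_force: [-1.7, -2.3, -0.2]
width: 0.222
grasp_force: 57.8
```

Emit:
{"fn": "arm_command", "kwargs": {"moves": [{"ax": 0,"ay": 0,"az": 0,"tx": 0,"ty": 0,"tz": 0.1,"claw": 1},{"ax": 0,"ay": 0,"az": 0,"tx": 0,"ty": 0,"tz": 0.07,"claw": 1},{"ax": 0,"ay": 0,"az": 0,"tx": 0,"ty": 0,"tz": 0.05,"claw": 1},{"ax": 0,"ay": 0,"az": 0,"tx": 0,"ty": 0,"tz": 0.05,"claw": 1},{"ax": 0,"ay": 0,"az": 0,"tx": 0,"ty": 0,"tz": 0,"claw": 1}]}}

```text
time: 34.95
position: [554.0, 76.4, 149.3]
ee_rot: [180.0, -0.0, -0.1]
wrist_force: [-1.3, -3.1, 3.7]
width: 0.221
grasp_force: 57.7
```

Emit:
{"fn": "arm_command", "kwargs": {"moves": [{"ax": 0,"ay": 0,"az": 0,"tx": 0,"ty": 0,"tz": 0.04,"claw": 1},{"ax": 0,"ay": 0,"az": 0,"tx": 0,"ty": 0,"tz": 0,"claw": 1}]}}

```text
time: 35.15
position: [554.5, 76.5, 149.1]
ee_rot: [180.0, -0.1, -0.1]
wrist_force: [-1.8, -3.2, 7.9]
width: 0.227
grasp_force: 57.6
```

Emit:
{"fn": "arm_command", "kwargs": {"moves": [{"ax": 0,"ay": 0,"az": 0,"tx": 0,"ty": 0,"tz": 0,"claw": -1},{"ax": 0,"ay": 0,"az": 0,"tx": 0,"ty": 0,"tz": 0,"claw": -1},{"ax": 0,"ay": 0,"az": 0,"tx": 0,"ty": 0,"tz": 0,"claw": -1},{"ax": 0,"ay": 0,"az": 0,"tx": 0,"ty": 0,"tz": 0,"claw": -1},{"ax": 0,"ay": 0,"az": 0,"tx": 0,"ty": 0,"tz": 0,"claw": -1},{"ax": 0,"ay": 0,"az": 0,"tx": 0,"ty": 0,"tz": -0.3,"claw": -1},{"ax": 0,"ay": 0,"az": 0,"tx": 0,"ty": 0,"tz": -0.7,"claw": -1},{"ax": 0,"ay": 0,"az": 0,"tx": 0,"ty": 0,"tz": -0.8,"claw": -1},{"ax": 0,"ay": 0,"az": 0,"tx": 0,"ty": 0,"tz": -0.8,"claw": -1},{"ax": 0,"ay": 0,"az": 0,"tx": 0,"ty": 0,"tz": -0.8,"claw": -1},{"ax": 0,"ay": 0,"az": 0,"tx": -0.5,"ty": 0.5,"tz": -0.3,"claw": -1},{"ax": 0,"ay": 0,"az": 0,"tx": -0.7,"ty": 1,"tz": 0,"claw": -1},{"ax": 0,"ay": 0,"az": 0,"tx": -0.7,"ty": 1,"tz": 0,"claw": -1},{"ax": 0,"ay": 0,"az": 0,"tx": -0.7,"ty": 1,"tz": 0,"claw": -1},{"ax": 0,"ay": 0,"az": 0,"tx": -0.7,"ty": 1,"tz": 0,"claw": -1},{"ax": 0,"ay": 0,"az": 0,"tx": -0.7,"ty": 1,"tz": 0,"claw": 1},{"ax": 0,"ay": 0,"az": 0,"tx": 0,"ty": 0.4,"tz": 0,"claw": 1},{"ax": 0,"ay": 0,"az": 0,"tx": 0,"ty": 0,"tz": 0,"claw": 1},{"ax": 0,"ay": 0,"az": 0,"tx": 0,"ty": 0,"tz": 0,"claw": 1}]}}

```text
time: 37.05
position: [473.8, -40.9, 222.4]
ee_rot: [-180.0, -0.0, -0.1]
wrist_force: [0.9, -0.1, 0.4]
width: 0.328
grasp_force: 0.0
```

Run:
```python
from h import *
a=snap("side","s10");b=snap("top","t10");o=sensors.get_obs();print(o["position"],o["ee_rot"],o["time"],o["width"])
for n,i in(("side",a),("top",b)):
  for c in((4,120,60),(16,255,255)),((0,190,60),(3,255,255)),((108,130,20),(124,255,255)): print(n,[(x[0].tolist(),x[1]) for x in blobs(i,*c,10)[0] if 230<x[0][0]<350 and 130<x[0][1]<260])
print([[proj(n,(552.7,75,z)) for n in C] for z in(226,210,161)])
for s in((0,0),(10,-2),(-10,2)): print([proj(n,(528+s[0],-48+s[1],127)) for n in C])
s=cv2.resize(a[120:240,230:340],None,fx=5,fy=5,interpolation=cv2.INTER_CUBIC)
cv2.imwrite("pics/g10.png",np.clip(s[:,:,::-1]*2.3,0,255).astype(np.uint8))
```

```text
[473.88 -40.37 222.2 ] [-179.98   -0.01    0.02] 37.15 0.14374212692306348
side []
side [([300.5, 229.5], [296, 226, 9, 9, 44])]
side [([230.6, 140.8], [212, 132, 37, 21, 321]), ([300.0, 165.7], [296, 164, 8, 5, 20]), ([301.7, 191.3], [292, 181, 19, 22, 217]), ([328.9, 217.7], [325, 207, 9, 23, 56]), ([303.4, 248.9], [275, 211, 66, 58, 831]), ([313.3, 235.4], [307, 234, 14, 5, 44])]
top [([346.8, 245.2], [341, 240, 12, 12, 80])]
top []
top [([232.5, 139.0], [203, 139, 60, 1, 60]), ([248.1, 233.9], [237, 202, 26, 55, 295]), ([255.2, 222.4], [250, 213, 12, 19, 123])]
[[(np.float64(300.95213775151103), np.float64(158.3191948863078)), (np.float64(254.42286580451105), np.float64(215.55456806505268))], [(np.float64(301.2622565735476), np.float64(164.92769157478068)), (np.float64(255.31933279060587), np.float64(217.1697476523697))], [(np.float64(302.17241821493565), np.float64(184.3228387431788)), (np.float64(257.9226828556475), np.float64(221.86024707835853))]]
[(np.float64(307.0873190730563), np.float64(230.70760451382336)), (np.float64(308.60688494854577), np.float64(234.8044075944182))]
[(np.float64(312.02603144472675), np.float64(230.33954884996461)), (np.float64(309.44832771251015), np.float64(230.88622360354535))]
[(np.float64(302.1411065276312), np.float64(231.07621912528273)), (np.float64(307.76276887826054), np.float64(238.7350398544755))]
```

Emit:
{"fn": "arm_command", "kwargs": {"moves": [{"ax": 0,"ay": 0,"az": 0,"tx": 0,"ty": -0.15,"tz": 0.6,"claw": 1},{"ax": 0,"ay": 0,"az": 0,"tx": 0,"ty": 0,"tz": 0.9,"claw": 1},{"ax": 0,"ay": 0,"az": 0,"tx": 0,"ty": 0,"tz": 1,"claw": 1},{"ax": 0,"ay": 0,"az": 0,"tx": 0,"ty": 0,"tz": 1,"claw": 1},{"ax": 0,"ay": 0,"az": 0,"tx": 0,"ty": 0,"tz": 1,"claw": 1},{"ax": 0,"ay": 0,"az": 0,"tx": 0,"ty": 0,"tz": 1,"claw": 1},{"ax": 0,"ay": 0,"az": 0,"tx": 0,"ty": 0,"tz": 0.8,"claw": 1},{"ax": 0,"ay": 0,"az": 0,"tx": 0,"ty": 0,"tz": 0.5,"claw": 1},{"ax": 0,"ay": 0,"az": 0,"tx": 0,"ty": 0,"tz": 0,"claw": 1},{"ax": 0,"ay": 0,"az": 0,"tx": 0,"ty": 0,"tz": 0,"claw": 1}]}}

```text
time: 38.15
position: [473.8, -38.1, 86.4]
ee_rot: [-180.0, -0.0, -0.0]
wrist_force: [-0.0, -0.4, 0.2]
width: -0.004
grasp_force: 0.0
```

Run:
```python
from h import *
a=snap("side","s11");b=snap("top","t11");o=sensors.get_obs();print(o["position"],o["wrist_force"])
bl,m=blobs(a,(108,110,10),(126,255,255),8);print("cap",[(x[0].tolist(),x[1]) for x in bl if 290<x[0][0]<312 and 140<x[0][1]<200])
g=cv2.cvtColor(a,cv2.COLOR_RGB2GRAY)
for r in range(154,184,2): print(r,g[r,290:314])
A=cv2.resize(a[140:240,250:330],None,fx=5,fy=5,interpolation=cv2.INTER_CUBIC);B=cv2.resize(b[190:290,230:310],None,fx=5,fy=5,interpolation=cv2.INTER_CUBIC)
cv2.imwrite("pics/g11.png",np.clip(np.hstack([A,B])[:,:,::-1]*2.3,0,255).astype(np.uint8))
```

```text
[474.25 -38.3   86.98] [ 1.2   0.64 -0.28]
cap [([299.7, 165.6], [296, 164, 8, 5, 27]), ([302.1, 192.0], [293, 181, 19, 22, 263])]
154 [ 35  32  31  24  27  27  41  81 104 113 111 110 114 112 108 110 109 109
 111 105 110 106 110 109]
156 [ 26  30  28  27  20  28  59  99 107 111 114 112 103 113 109 109 107 104
 109 117 110 113 113 108]
158 [ 27  26  23  20  37  77 106 109 113 109 106 108 105 110 111 106 108 109
 111 110 112 111 107 109]
160 [ 21  22  19  24  58 102 109 107 106 108 113 112 113 113 105 111 110 108
 111 106 109 108 112 110]
162 [ 31  24  16  16  25  53  80  97  99 104 102  95  77  55  53 100 111 113
 111 111 109 109 110 109]
164 [ 25  22  18  17  15  10  18  23  23  33  19  23  17  15  45  96 108 109
 109 111 112 110 110 112]
166 [ 18  19  11  16  15  18  21  15  21  18  26  19  23  20  38  79 107 109
 113 108 109 105 114 107]
168 [ 13  22  12  13  30  59  54  39  28  28  30  25  20  39  73 105 110 112
 112 109 108 110 114 106]
170 [ 20  12  15  11  21  60  78  58  45  43  44  44  47  51  78 101 110 108
 108 109 108 108 106 106]
172 [  8  11  17  16  23  57  82  60  48  47  53  47  51  49  68 100 106 111
 109 106 104 112 109 107]
174 [ 16  15  10   5  21  53  75  59  55  56  54  58  56  48  54  91 107 112
 106 108 107 111 110 109]
176 [ 13  16  16  14  17  49  83  64  45  49  52  48  49  44  57  74 102 102
 107 107 102 111 109 108]
178 [ 13  20  23  11  17  45  85  66  49  47  49  52  43  47  56  78 101 104
 104 107 108 106 106 106]
180 [ 15  15  17  15  16  31  56  47  46  49  47  45  48  50  46  49  54  57
  67  83  97 105 107 111]
182 [ 12  19  13  22  12  23  31  37  45  46  53  50  47  45  45  40  31  30
  34  36  46  75 103 111]
```

View pics/g11.png

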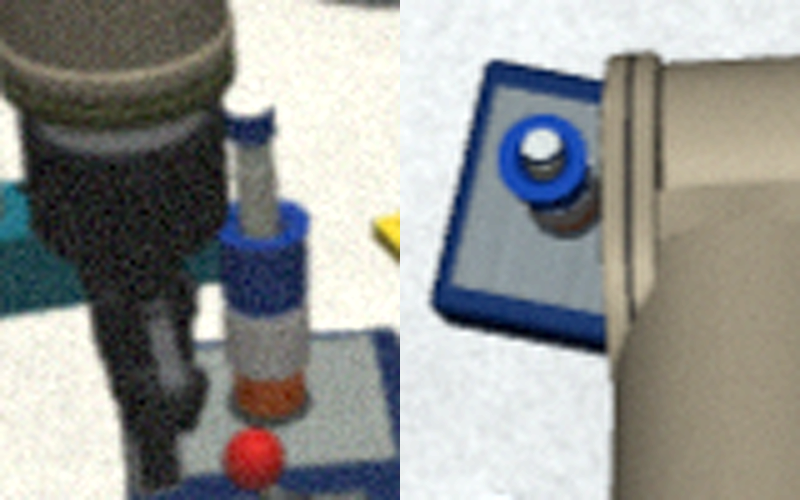

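The picture shows the whole stack seated: spacer on the collar, holder on the spacer, blue-capped tube in the holder with the expected 65 mm or so showing. The fingertip is at side (282,238), in front of the ball at (301,231). Next I push the switch along the mixer's +x.

Emit:
{"fn": "arm_command", "kwargs": {"moves": [{"ax": 0,"ay": 0,"az": 0,"tx": 0.5,"ty": 0.1,"tz": 0,"claw": 1},{"ax": 0,"ay": 0,"az": 0,"tx": 0.5,"ty": 0.1,"tz": 0,"claw": 1},{"ax": 0,"ay": 0,"az": 0,"tx": 0.5,"ty": 0.1,"tz": 0,"claw": 1},{"ax": 0,"ay": 0,"az": 0,"tx": 0.5,"ty": 0.1,"tz": 0,"claw": 1},{"ax": 0,"ay": 0,"az": 0,"tx": 0,"ty": 0,"tz": 0,"claw": 1}]}}

```text
time: 38.75
position: [515.1, -46.7, 86.1]
ee_rot: [-180.0, -0.0, -0.1]
wrist_force: [-0.3, -1.1, -0.3]
width: -0.006
grasp_force: 0.0
```

```bash
cat > ball.py <<'E'
from h import *
a=snap("side");b=snap("top");o=sensors.get_obs();print(o["time"],o["position"],o["wrist_force"])
for n,i in(("side",a),("top",b)): print(n,[(x[0].tolist(),x[1]) for x in blobs(i,(0,150,50),(4,255,255),6)[0] if 280<x[0][0]<340 and 200<x[0][1]<260])
E
python3 ball.py
```

```text
38.85 [513.86 -46.31  85.96] [ 0.31  0.35 -0.12]
side [([312.8, 229.2], [308, 225, 10, 10, 65])]
top []
```

Emit:
{"fn": "arm_command", "kwargs": {"moves": [{"ax": 0,"ay": 0,"az": 0,"tx": 0.4,"ty": 0.08,"tz": 0,"claw": 1},{"ax": 0,"ay": 0,"az": 0,"tx": 0.3,"ty": 0.06,"tz": 0,"claw": 1},{"ax": 0,"ay": 0,"az": 0,"tx": 0.2,"ty": 0.04,"tz": 0,"claw": 1},{"ax": 0,"ay": 0,"az": 0,"tx": 0,"ty": 0,"tz": 0,"claw": 1}]}}

```text
time: 39.25
position: [526.6, -49.1, 85.5]
ee_rot: [-180.0, 0.7, -0.0]
wrist_force: [-29.4, 3.3, 20.0]
width: -0.0
grasp_force: 14.4
```

```bash
python3 ball.py
```

```text
39.35 [526.56 -49.15  85.48] [-27.98   4.47  18.27]
side [([318.1, 230.3], [313, 226, 11, 11, 72])]
top []
```

The ball moved from side u=300.5 to 318, but the contact pushes upward on the finger, so the tip is riding high on the ball. I'll back off, go lower and push again to confirm the end stop.

Emit:
{"fn": "arm_command", "kwargs": {"moves": [{"ax": 0,"ay": 0,"az": 0,"tx": -0.5,"ty": -0.1,"tz": 0,"claw": 1},{"ax": 0,"ay": 0,"az": 0,"tx": -0.7,"ty": -0.14,"tz": 0,"claw": 1},{"ax": 0,"ay": 0,"az": 0,"tx": 0,"ty": 0,"tz": 0.3,"claw": 1},{"ax": 0,"ay": 0,"az": 0,"tx": 0,"ty": 0,"tz": 0.3,"claw": 1},{"ax": 0,"ay": 0,"az": 0,"tx": 0,"ty": 0,"tz": 0,"claw": 1}]}}

```text
time: 39.85
position: [507.7, -45.4, 73.2]
ee_rot: [-180.0, 0.0, -0.1]
wrist_force: [1.0, -0.8, 0.2]
width: 0.002
grasp_force: 0.0
```

```bash
python3 ball.py
python3 - <<'E'
from h import *
import numpy as np
# where a ball centre would show for joint angles 0..1, pivot at mixer (0,-75)
for t in(0,.25,.5,.75,.85,1.0):
    u=45*np.sin(t-.5);P=np.array([528.2+.98*u,-48.5-.197*u,82+45*np.cos(t-.5)]);print(t,P,proj("side",P))
E
```

```text
39.95 [507.95 -45.34  73.92] [-0.45 -0.08  0.02]
side [([317.9, 230.3], [313, 226, 11, 10, 74])]
top []
0 [507.06 -44.25 121.49] (np.float64(296.9024712447717), np.float64(233.71029403228485))
0.25 [517.29 -46.31 125.6 ] (np.float64(301.87470241670314), np.float64(231.76628900237554))
0.5 [528.2 -48.5 127. ] (np.float64(307.2473131186965), np.float64(230.83096704138293))
0.75 [539.11 -50.69 125.6 ] (np.float64(312.6557865573158), np.float64(230.96827390160624))
0.85 [543.32 -51.54 124.27] (np.float64(314.74667735266127), np.float64(231.32283411437888))
1.0 [549.34 -52.75 121.49] (np.float64(317.73467488910023), np.float64(232.16332094568378))
```

Emit:
{"fn": "arm_command", "kwargs": {"moves": [{"ax": 0,"ay": 0,"az": 0,"tx": 0.5,"ty": 0.1,"tz": 0,"claw": 1},{"ax": 0,"ay": 0,"az": 0,"tx": 0.35,"ty": 0.07,"tz": 0,"claw": 1},{"ax": 0,"ay": 0,"az": 0,"tx": 0.1,"ty": 0.02,"tz": 0,"claw": 1},{"ax": 0,"ay": 0,"az": 0,"tx": 0,"ty": 0,"tz": 0,"claw": 1}]}}

```text
time: 40.35
position: [526.1, -49.1, 74.0]
ee_rot: [-180.0, 0.2, -0.1]
wrist_force: [-6.0, 0.4, 3.6]
width: -0.004
grasp_force: 3.2
```

```bash
python3 ball.py
```

```text
40.45 [526.06 -49.16  73.98] [-5.76  0.48  3.19]
side [([318.1, 231.1], [313, 226, 11, 10, 61])]
top []
```

Emit:
{"fn": "arm_command", "kwargs": {"moves": [{"ax": 0,"ay": 0,"az": 0,"tx": 0.12,"ty": 0.02,"tz": 0,"claw": 1},{"ax": 0,"ay": 0,"az": 0,"tx": 0.08,"ty": 0.02,"tz": 0,"claw": 1},{"ax": 0,"ay": 0,"az": 0,"tx": 0,"ty": 0,"tz": 0,"claw": 1}]}}

```text
time: 40.75
position: [526.3, -49.3, 73.7]
ee_rot: [-180.0, 0.6, -0.1]
wrist_force: [-25.6, 2.4, 19.8]
width: -0.004
grasp_force: 13.4
```

```bash
python3 ball.py
```

```text
40.85 [526.31 -49.3   73.72] [-26.21   2.42  19.38]
side [([318.2, 231.0], [313, 226, 11, 10, 60])]
top []
```

It is at a hard stop: 26 N with no further ball motion, and the ball at the model's position for 1.0 rad (u≈318). I'll retreat backwards, then up.

Emit:
{"fn": "arm_command", "kwargs": {"moves": [{"ax": 0,"ay": 0,"az": 0,"tx": -0.5,"ty": -0.1,"tz": 0,"claw": 1},{"ax": 0,"ay": 0,"az": 0,"tx": -1,"ty": -0.2,"tz": 0,"claw": 1},{"ax": 0,"ay": 0,"az": 0,"tx": -1,"ty": -0.2,"tz": 0,"claw": 1},{"ax": 0,"ay": 0,"az": 0,"tx": -0.5,"ty": 0,"tz": -0.5,"claw": 1},{"ax": 0,"ay": 0,"az": 0,"tx": 0,"ty": 0,"tz": -1,"claw": 1},{"ax": 0,"ay": 0,"az": 0,"tx": 0,"ty": 0,"tz": -1,"claw": 1},{"ax": 0,"ay": 0,"az": 0,"tx": 0,"ty": 0,"tz": -1,"claw": 1},{"ax": 0,"ay": 0,"az": 0,"tx": 0,"ty": 0.5,"tz": -1,"claw": 1},{"ax": 0,"ay": 0,"az": 0,"tx": 0,"ty": 1,"tz": -1,"claw": 1},{"ax": 0,"ay": 0,"az": 0,"tx": 0,"ty": 1,"tz": -0.5,"claw": 1},{"ax": 0,"ay": 0,"az": 0,"tx": 0,"ty": 1,"tz": 0,"claw": 1},{"ax": 0,"ay": 0,"az": 0,"tx": 0,"ty": 1,"tz": 0,"claw": 1},{"ax": 0,"ay": 0,"az": 0,"tx": 0,"ty": 0,"tz": 0,"claw": 1},{"ax": 0,"ay": 0,"az": 0,"tx": 0,"ty": 0,"tz": 0,"claw": 1}]}}

```text
time: 42.25
position: [470.9, -129.8, 194.3]
ee_rot: [-180.0, -0.0, -0.1]
wrist_force: [-0.1, -0.0, 0.1]
width: 0.001
grasp_force: 0.0
```

```bash
python3 ball.py
python3 - <<'E'
from h import *
a=snap("side","s12");b=snap("top","t12")
for n,i in(("side",a),("top",b)):
    d=cv2.absdiff(i,cv2.cvtColor(cv2.imread(f"pics/{n}0.png"),cv2.COLOR_BGR2RGB)).max(2)
    k,l,s,c=cv2.connectedComponentsWithStats((cv2.GaussianBlur(d,(3,3),0)>25).astype(np.uint8))
    print(n,[(c[j].round().tolist(),s[j,4]) for j in range(1,k) if s[j,4]>8])
bl,m=blobs(a,(108,110,10),(126,255,255),8);print("cap",[(x[0].tolist(),x[1]) for x in bl if 285<x[0][0]<312 and 140<x[0][1]<200])
print(blobs(a,(4,120,60),(16,255,255),15)[0])
E
```

```text
42.35 [ 470.83 -128.95  194.24] [-0.72  0.7  -0.26]
side [([317.7, 230.0], [313, 226, 11, 10, 71])]
top [([310.2, 225.8], [306, 222, 10, 9, 60])]
side [([237.0, 14.0], np.int32(3972)), ([281.0, 145.0], np.int32(4759)), ([1.0, 138.0], np.int32(31)), ([17.0, 183.0], np.int32(775)), ([37.0, 176.0], np.int32(63)), ([290.0, 187.0], np.int32(44)), ([54.0, 218.0], np.int32(1205)), ([300.0, 231.0], np.int32(109)), ([317.0, 231.0], np.int32(105)), ([16.0, 258.0], np.int32(472)), ([343.0, 350.0], np.int32(962)), ([389.0, 346.0], np.int32(357)), ([26.0, 446.0], np.int32(3972))]
top [([336.0, 328.0], np.int32(18065)), ([398.0, 213.0], np.int32(160)), ([258.0, 221.0], np.int32(226)), ([310.0, 226.0], np.int32(75)), ([403.0, 243.0], np.int32(318)), ([308.0, 239.0], np.int32(75)), ([173.0, 246.0], np.int32(54)), ([599.0, 388.0], np.int32(4559)), ([538.0, 460.0], np.int32(6118)), ([570.0, 421.0], np.int32(129)), ([293.0, 420.0], np.int32(13)), ([625.0, 431.0], np.int32(9)), ([255.0, 449.0], np.int32(525)), ([291.0, 435.0], np.int32(55)), ([617.0, 436.0], np.int32(40)), ([634.0, 433.0], np.int32(10)), ([630.0, 436.0], np.int32(11)), ([624.0, 440.0], np.int32(22)), ([617.0, 445.0], np.int32(21)), ([273.0, 457.0], np.int32(152)), ([249.0, 472.0], np.int32(36)), ([257.0, 475.0], np.int32(63))]
cap [([299.6, 165.8], [296, 163, 8, 6, 37]), ([304.1, 191.9], [295, 181, 16, 22, 193])]
[(array([432.4, 266.6]), [422, 260, 21, 17, 232]), (array([318.1, 301.5]), [311, 295, 15, 13, 124]), (array([260.6, 301.9]), [253, 296, 16, 13, 131]), (array([221.5, 325.6]), [214, 319, 17, 15, 146])]
```

```bash
python3 -c "
from cell import ctrl
print(ctrl.close_job())"
```

```text
the job is handed in; nothing more can be done
None
```

I handed the job in at about 42 s: the spacer, holder and blue-capped tube are seated on the shaft in that order. The switch was then pushed to its hard stop away from the robot, and the last pictures show nothing else on the bench moved.

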